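# Check a dough-sheeter roller for runout on V-blocks

## Robot

A 7-joint arm with a two-finger parallel gripper is mounted at the origin on the work surface. World frame = base frame: x ahead of the robot, y to its left, z up, the work surface at z = 0. Lengths are in m, angles in rad, forces in N, time in s.
With the tool pointing down it reaches from about 0.4 to 0.85 m from the base axis. Payload 4.5 kg.
Tool frame: the origin (TCP) lies at the very end of the fingers, on their centre line; the grasp point (between the pads) lies 19 mm behind it; z points along the fingers, y is the direction in which the jaws open and shut (so a half turn about z gives the same grasp; the last joint's range is limited). The gripper opens to 85 mm and grips with 20 to 120 N. Pads are 22 mm wide; open, the fingers measure 114 mm over their backs; the gripper's body (76 mm by 85 mm) begins 54 mm behind the grasp point. The pads swing forward as they close: fully open they stand 13 mm farther back than shut.
Start: joints at [-1.184, 0.689, -0.195, 1.565, 0.157, 0.902, -0.215], TCP at [0.216, 0.587, 0.231] pointing down, gripper open.
Joint ranges: [-3.01, 3.01], [-0.46, 2.08], [-1.47, 1.51], [0.13, 2.56], [-1, 4.14], [0.04, 2.09], [-2.66, 2.66]. Speed limits (rad/s): [2.57, 2.57, 3.14, 3.14, 3.14, 3.14, 3.14].

## Interface

Orientations are given as a unit quaternion [x, y, z, w].
In Python, from rig import manip, get_image, job gives the robot as it stands. The module is installed in compiled form; this text tells all that it offers.
- The arm moves only by the shell command python3 -m handwheel 'ROWS'. ROWS is JSON, one flat list of numbers, 7 for each row, row after row: the turn, a rotation vector about the tool's x, y, z in rad, then the shift along the tool's x, y, z in mm, then the opening in per cent of the stroke, from 0 (shut) to 100 (fully open). A call has 1 to 10 rows; each row shifts and turns the pose as measured when the row begins, along the tool's axes as they then stand; what a row does not reach is not made up. A row lasts 1/8 s, in which the tool goes at most 62.5 mm and 10.7 degrees, less where a joint would pass 70% of its speed; a pose out of reach is approached as far as the arm can. A call is refused whole if a number of a shift passes 62.5 or a number of a turn 0.188, either way. A call with a gripper value outside its range is refused whole. The fingers move at their own pace and stop on an object; the grip force is fixed at half the most. Time passes only in rows, so rows that do not move let the fingers close. It gives the time, the measured TCP pose, the force and the opening at its end, in the units of the state.
- manip.read_state(): the state, without advancing time (a new reading comes with each control period).
- get_image(name): name is "side" or "top"; returns a dict with "img" (400x640x3 uint8, red, green, blue), "intrinsics" (3x3 intrinsics, pixels), "position" and "orientation" of the camera in the world. Camera axes: x right, y up, looking along -z (the intrinsics and any distortion apply to the point x, -y, -z); pixel columns grow to the right and rows downward; lengths in m; the calibration is good to about 2 mm. A picture is of the moment at which its call begins. There is no depth.
- job.sign_off(): hands the job in, once; it reports no verdict.
The state is a dict: "time_s": time; "qpos": joint angles; "dq": joint speeds; "joint_efforts": joint torques, N m; "position": TCP position; "tcp_rot": TCP orientation; "contact_force": force on the tool from outside, world axes, zero at the start; "moment": the same for the moment, N m; "finger_gap": finger opening in m.
Only numpy, scipy, OpenCV 4.12 (cv2) and the standard library are available. Lean on these libraries where they do the work, as an engineer would, in place of code of your own. Each camera call takes 0.05 s, during which the arm holds its last target.

## Task

Check the dough-sheeter roller for runout: slide the dial indicator down (by its orange lug) onto the blue sleeve until its plunger is about half way in, the needle having gone once round, and let go of it. Then crank the roller gently one full turn clockwise as seen from the crank end, with both journals staying seated in their V-blocks and the plunger bearing on the sleeve, and finally let go of it with the sleeve's high spot (the greatest reading) under the plunger. Leave the things lying around where they are.

Things in the scene. Friction and masses are not known exactly. Their poses are not given: they have to be found in the camera images.
- plate: Dark inspection plate 30 mm thick (x -80 to 96, y -75 to 180 mm from its origin), fixed to the bench, with two grey V-blocks 130 mm apart, each 24 mm long, 60 mm wide, top 92 mm above the bench. Origin at bench level under the roller's middle; x along the roller away from the crank, y towards the indicator stand, z up. The roller turns about the line y = 0, 90 mm above the bench.
- roller: Loose roller, 0.95 kg, lying in the V-blocks: 20 mm steel shaft with a blue rubber sleeve (44 mm diameter, 100 mm long) that sits 2 mm off centre, which way is unknown, so its top rises and falls 4 mm in a turn; hand crank at the robot's end. Origin on the axis at mid length, x along the shaft away from the crank. About 1 N at the crank turns it; it stays where it is left.
- crank_handle (a point): Middle of the crank's black grip: 16 mm diameter, 56 mm long (20 mm outward, 36 mm inward of this point), along the plate's x, spinning freely on its pin 40 mm off the roller's axis. Starts hanging near the bottom, 50 mm above the bench. Pinched from above it can be led round without turning the hand. Clockwise seen from the crank end: bottom, stand's side (+y of plate), top, other side.
- journal_front (a point): Point on the roller's axis in the near V-block (crank end), 65 mm from the roller's middle; 90 mm above the bench when seated. About 3 N upward at the crank handle lifts this journal out of its V.
- journal_rear (a point): The same point in the far V-block, 90 mm above the bench when seated. About 9 N downward at the crank handle lifts this journal.
- lug (a point): Middle of the orange lug (14 mm along the plate's x, 20 along y, 26 high) on the indicator's arm (12 mm wide, below it), 65 mm from the column and 70 mm from the plunger. Lug, arm and dial slide together straight down the column (20 mm thick, top 195 mm above the bench), 45 mm of travel in all; about 6 N moves them down, 13 N up, and they stay where left.
- plunger_tip (a point): Lowest point of the plunger's 6 mm ball tip, right above the roller's axis, 70 mm from the lug; when free it is 51 mm below the lug's middle. 12 mm of travel, soft spring (1 N at first, 2 N fully in).
- plunger: The plunger itself, steel, 6 mm ball tip; origin at the lowest point of its tip. Pressed on the sleeve it stands 113.6 mm above the bench over the sleeve's high spot and 109.6 mm over the low spot.
- needle (a joint): Black needle of the 70 mm dial that faces up above the plunger: 0 with the plunger free, pointing along the plate's +x to the red mark; grows clockwise as the plunger is pushed in, 6.28 rad (one turn) for each 6 mm; 12.57 with the plunger fully in, on its stop.
- bowl: Steel bowl, 124 mm wide, 55 mm high, loose on the bench; origin under its middle.
- flask: Dark red vacuum flask, 68 mm wide, 210 mm high, black cap, loose; origin under its middle.
- grease_tin: Tin, 60 mm wide, 45 mm high, loose; origin under its middle.
- spanner: Spanner, 170 mm long, lying loose on the bench.
Things that resemble listed ones, but are neither listed nor needed, are in the scene too. Leave any green look-alike of the roller alone.

How it is judged:
By the outcome, as a careful person would: the job done as asked, in the order asked, and still so for the second after the job is handed in, with the robot touching nothing.
It also fails if it takes over 72 s, if anything falls off the work surface, if the arm or the gripper's body presses on something with over 40 N, if the wrist force passes 120 N, or if a joint passes its speed limit or range.

## Working session

There is one attempt and no reset: what is moved stays moved. The work goes in short steps, Python scripts to look and compute and a shell command to move; the robot and the scene stay as the last step left them, time stands still between calls to the robot, and variables do not carry over. Pictures are saved under pics/ and viewed, and the job is handed in when it is done.

```bash
mkdir -p pics; ls; python3 - <<'E'
from rig import manip,get_image,job
import cv2
s=manip.read_state()
for k,v in s.items(): print(k,v)
for n in("side","top"):
    d=get_image(n); cv2.imwrite(f"pics/{n}0.png",d["img"][:,:,::-1]); print(n,d["intrinsics"],d["position"],d["orientation"],[k for k in d])
E
```

```text
pics
time_s 0.0
qpos [-1.18419411  0.6900174  -0.19450797  1.56637083  0.15730851  0.90252998
 -0.21512445]
dq [ 0.00172769  0.00030675  0.00082666  0.0004185  -0.00098498 -0.00158246
 -0.00096684]
joint_efforts [-1.12906713e-03 -5.39599013e+01 -1.26716338e+00 -1.58550704e+01
  9.01460327e-03  9.44486295e-03 -9.37763019e-06]
position [0.21577753 0.58584973 0.23045593]
tcp_rot [ 1.75456140e-01  9.84486775e-01 -9.61722230e-04 -9.37433552e-05]
contact_force [0.56868896 0.25866448 0.3285879 ]
moment [ 0.01587243 -0.00591538  0.01514339]
finger_gap 0.08512415653016844
side [[406.3249732    0.         324.79737399]
 [  0.         406.3249732  198.13295795]
 [  0.           0.           1.        ]] [-0.10132976 -0.99598114  0.96035143] [ 0.43330896 -0.12279357 -0.26219855  0.85347349] ['img', 'intrinsics', 'position', 'orientation']
top [[513.70788077   0.         321.76038067]
 [  0.         513.70788077 187.22062491]
 [  0.           0.           1.        ]] [ 0.2179724  -0.0691506   1.65870984] [-0.06810918  0.05782961  0.70725066 -0.70129407] ['img', 'intrinsics', 'position', 'orientation']
```

View pics/side0.png

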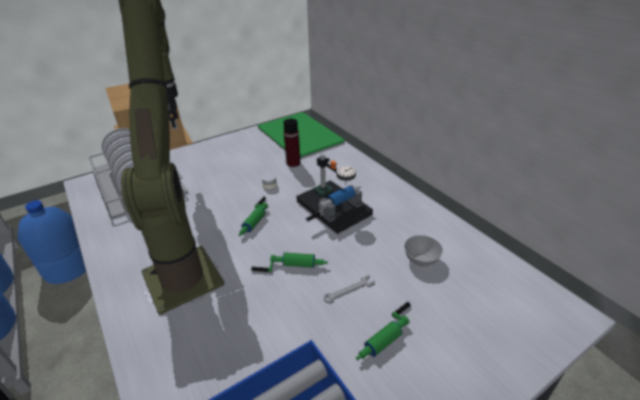

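View pics/top0.png

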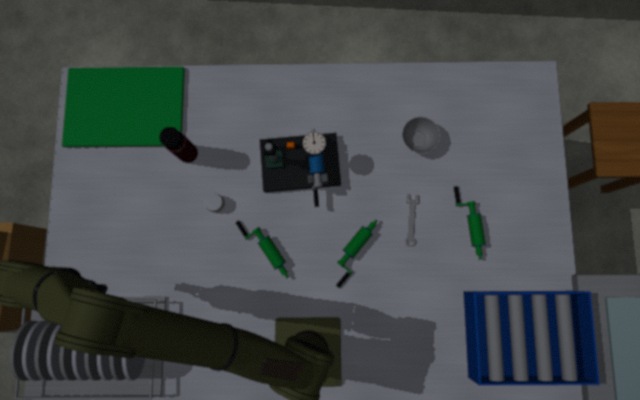

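```bash
cat > h.py <<'E'
import numpy as np, cv2
from scipy.spatial.transform import Rotation as R
from rig import manip,get_image,job
def proj(d,P):
    P=np.atleast_2d(P); c=R.from_quat(d["orientation"]).inv().apply(P-np.array(d["position"]))
    c=c*[1,-1,-1]; u=c@np.array(d["intrinsics"]).T; return u[:,:2]/u[:,2:]
def ray(d,uv):
    K=np.array(d["intrinsics"]); v=np.linalg.inv(K)@[uv[0],uv[1],1]
    return np.array(d["position"]),R.from_quat(d["orientation"]).apply(v*[1,-1,-1])
def atz(d,uv,z):
    o,v=ray(d,uv); return o+v*(z-o[2])/v[2]
def crop(d,name,u0,v0,w,h,s):
    im=cv2.resize(d["img"][v0:v0+h,u0:u0+w,::-1],None,fx=s,fy=s,interpolation=cv2.INTER_CUBIC)
    im=cv2.convertScaleAbs(im,alpha=1.5,beta=10)
    for k in range(0,w,10):
        cv2.line(im,(k*s,0),(k*s,5 if k%50 else 12),(0,255,255),1)
        if k%20==0: cv2.putText(im,str(u0+k),(k*s,20),0,.35,(0,255,255),1)
    for k in range(0,h,10):
        cv2.line(im,(0,k*s),(5,k*s),(0,255,255),1)
        if k%20==0: cv2.putText(im,str(v0+k),(6,k*s+4),0,.35,(0,255,255),1)
    cv2.imwrite(f"pics/{name}.png",im)
E
python3 - <<'E'
from h import *
import pickle
T=get_image("top");S=get_image("side")
pickle.dump((T,S),open("i0.pkl","wb"))
crop(T,"t1",250,120,100,95,6); crop(S,"s1",285,140,100,100,6)
for p in [(261,139),(336,133),(341,186),(265,191)]: print(atz(T,p,.03))
E
```

```text
[0.67452092 0.15195172 0.03      ]
[ 0.69208658 -0.09446231  0.03      ]
[ 0.51506447 -0.10843942  0.03      ]
[0.5011021  0.13662262 0.03      ]
```

View pics/t1.png

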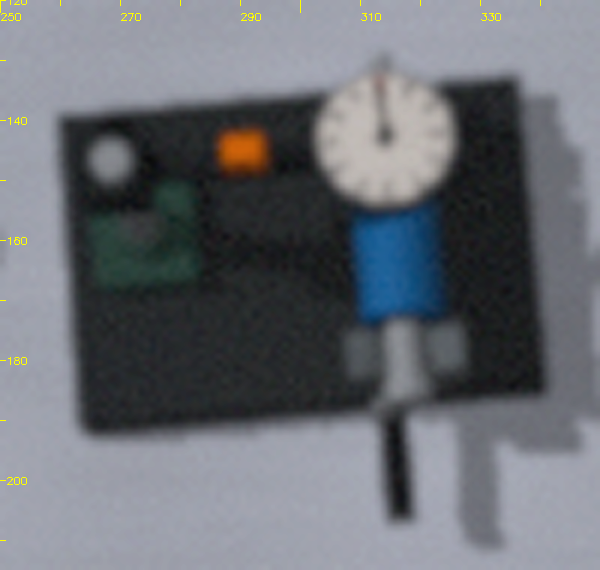

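View pics/s1.png

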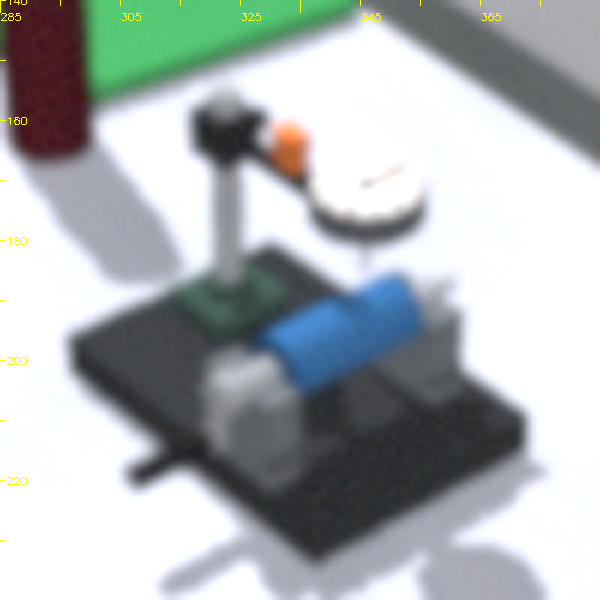

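```bash
cat > fit.py <<'E'
from h import *
import pickle
from scipy.optimize import least_squares
T,S=pickle.load(open("i0.pkl","rb"))
obsT={(96,180,30):(260.5,139.5),(96,-75,30):(335.8,132.8),(-80,-75,0):(340.8,186),(-80,180,0):(264.2,192)}
obsS={(-80,180,30):(296.7,196.7),(96,180,30):(330.,180.5),(96,-75,30):(372.5,210),(-80,-75,0):(338,233)}
def W(p,q): 
    c,s=np.cos(p[2]),np.sin(p[2]); q=np.asarray(q,float)/1000
    return np.array([p[0]+c*q[0]-s*q[1],p[1]+s*q[0]+c*q[1],q[2]])
def res(p):
    r=[]
    for q,u in obsT.items(): r+=list(proj(T,W(p,q))[0]-u)
    for q,u in obsS.items(): r+=list(.7*(proj(S,W(p,q))[0]-u))
    lug=np.array([p[3],70,p[4]]);
    r+=list(proj(T,W(p,lug+[0,0,10]))[0]-(290.3,145))
    r+=list(.7*(proj(S,W(p,lug))[0]-(333.3,165)))
    r+=list(proj(T,W(p,(p[3],135,195)))[0]-(268.3,147))
    return np.array(r)
f=least_squares(res,[.59,0,.08,50,170],x_scale=[.01,.01,.01,1,1])
np.set_printoptions(precision=4,suppress=True)
p=f.x
if __name__=="__main__":
    print(f.x,f.cost); print(res(f.x).round(2).reshape(-1,2))
    print("lug",W(p,(p[3],70,p[4])),"roller",W(p,(0,0,90)))
    for n,q in dict(bl=(-65,0,90),be=(65,0,90),dial=(p[3],0,p[4])).items(): print(n,proj(T,W(p,q)),proj(S,W(p,q)))
E
python3 fit.py
```

```text
[  0.5934  -0.0294   0.078   21.673  180.6691] 5.90296560900906
[[-1.2  -0.65]
 [ 0.87 -0.65]
 [ 0.58  0.31]
 [-0.26  1.02]
 [-0.94 -1.16]
 [ 0.38 -1.03]
 [ 0.75 -1.06]
 [-0.73  1.09]
 [ 0.4   0.21]
 [-0.09 -0.17]
 [ 0.28 -0.26]]
lug [0.6096 0.0421 0.1807] roller [ 0.5934 -0.0294  0.09  ]
bl [[317.5855 178.4911]] [[326.7711 202.8225]]
be [[314.1463 138.2617]] [[354.2943 189.3572]]
dial [[314.4376 144.0402]] [[345.7044 172.8383]]
```

```bash
cat >> h.py <<'E'
def plan(target,yaw,n,tilt=None):
    """rows from measured pose to target (m), tool y along world yaw, tool down"""
    s=manip.read_state(); p=np.array(s["position"]); Rm=R.from_quat(s["tcp_rot"])
    y=np.array([np.cos(yaw),np.sin(yaw),0]); 
    z=np.array([0,0,-1.]); x=np.cross(y,z)
    Rt=R.from_matrix(np.c_[x,y,z])
    d=(Rm.inv()*Rt).as_rotvec()
    for i in range(n):
        Ri=Rm*R.from_rotvec(d*i/n); sh=Ri.inv().apply((np.array(target)-p)/n)*1000
        print([*(d/n).round(3),*sh.round(1)])
def st():
    s=manip.read_state(); r=R.from_quat(s["tcp_rot"]).as_matrix()
    print("t",round(s["time_s"],2),"p",np.round(s["position"],4),"yaw_y",round(float(np.arctan2(r[1,1],r[0,1])),3),"z",r[:,2].round(3),"F",np.round(s["contact_force"],1),"M",np.round(s["moment"],2),"gap",round(s["finger_gap"],4),"q",np.round(s["qpos"],2))
E
python3 - <<'E'
from fit import *
for u in [(315.3,189),(316.7,206.5)]: print("grip",atz(T,u,.05))
print("lugtop",atz(T,(290.3,145),.194), "sideray",atz(S,(333.3,165),.181), W(p,(-118,0,50)))
for u in [(190,156),(172,138)]: print("flask",atz(T,u,0),atz(T,u,.21))
st(); plan((.6096,.0421,.235),.078,12)
E
```

```text
grip [ 0.5025 -0.0261  0.05  ]
grip [ 0.4463 -0.0303  0.05  ]
lugtop [0.6093 0.043  0.194 ] sideray [0.6087 0.04   0.181 ] [ 0.4758 -0.0386  0.05  ]
flask [0.6271 0.3922 0.    ] [0.5753 0.3338 0.21  ]
flask [0.6898 0.4552 0.    ] [0.6301 0.3888 0.21  ]
t 0.2 p [0.2158 0.5861 0.2308] yaw_y 1.218 z [-0.    -0.001 -1.   ] F [-0.3 -1.2  0.2] M [ 0.02 -0.03 -0.02] gap 0.0857 q [-1.18  0.69 -0.19  1.57  0.16  0.9  -0.22]
[np.float64(-0.0), np.float64(0.0), np.float64(0.095), np.float64(-46.5), np.float64(-31.2), np.float64(-0.3)]
[np.float64(-0.0), np.float64(0.0), np.float64(0.095), np.float64(-49.2), np.float64(-26.7), np.float64(-0.3)]
[np.float64(-0.0), np.float64(0.0), np.float64(0.095), np.float64(-51.5), np.float64(-21.9), np.float64(-0.3)]
[np.float64(-0.0), np.float64(0.0), np.float64(0.095), np.float64(-53.4), np.float64(-16.9), np.float64(-0.3)]
[np.float64(-0.0), np.float64(0.0), np.float64(0.095), np.float64(-54.7), np.float64(-11.8), np.float64(-0.3)]
[np.float64(-0.0), np.float64(0.0), np.float64(0.095), np.float64(-55.6), np.float64(-6.5), np.float64(-0.3)]
[np.float64(-0.0), np.float64(0.0), np.float64(0.095), np.float64(-56.0), np.float64(-1.2), np.float64(-0.3)]
[np.float64(-0.0), np.float64(0.0), np.float64(0.095), np.float64(-55.8), np.float64(4.1), np.float64(-0.3)]
[np.float64(-0.0), np.float64(0.0), np.float64(0.095), np.float64(-55.2), np.float64(9.4), np.float64(-0.3)]
[np.float64(-0.0), np.float64(0.0), np.float64(0.095), np.float64(-54.0), np.float64(14.6), np.float64(-0.3)]
[np.float64(-0.0), np.float64(0.0), np.float64(0.095), np.float64(-52.4), np.float64(19.6), np.float64(-0.3)]
[np.float64(-0.0), np.float64(0.0), np.float64(0.095), np.float64(-50.3), np.float64(24.5), np.float64(-0.3)]
```

```bash
python3 -m handwheel '[0,0,0.095,-46,-31,-2,100, 0,0,0.095,-49,-27,-2,100, 0,0,0.095,-51,-22,-2,100, 0,0,0.095,-53,-17,-2,100, 0,0,0.095,-55,-12,-2,100, 0,0,0.095,-55,-6,-2,100, 0,0,0.095,-56,-1,-2,100, 0,0,0.095,-56,4,-2,100]'; python3 - <<'E'
from h import *
st(); plan((.6096,.0421,.245),.078,6)
E
```

```text
time_s: 1.2
position: [0.4782, 0.2171, 0.2449]
tcp_rot: [0.534, 0.846, 0.001, -0.002]
contact_force: [0.7, -0.0, -0.1]
finger_gap: 0.0853
t 1.2 p [0.4782 0.2171 0.2449] yaw_y 0.445 z [-0.002  0.004 -1.   ] F [ 0.7 -0.  -0.1] M [ 0.04 -0.02  0.  ] gap 0.0853 q [-0.5   0.54 -0.03  1.85  0.01  0.75 -0.08]
[np.float64(-0.0), np.float64(-0.001), np.float64(0.061), np.float64(-35.7), np.float64(7.2), np.float64(-0.2)]
[np.float64(-0.0), np.float64(-0.001), np.float64(0.061), np.float64(-35.2), np.float64(9.4), np.float64(-0.1)]
[np.float64(-0.0), np.float64(-0.001), np.float64(0.061), np.float64(-34.6), np.float64(11.5), np.float64(-0.1)]
[np.float64(-0.0), np.float64(-0.001), np.float64(0.061), np.float64(-33.8), np.float64(13.6), np.float64(-0.1)]
[np.float64(-0.0), np.float64(-0.001), np.float64(0.061), np.float64(-32.9), np.float64(15.7), np.float64(-0.1)]
[np.float64(-0.0), np.float64(-0.001), np.float64(0.061), np.float64(-31.9), np.float64(17.6), np.float64(-0.0)]
```

```bash
python3 -m handwheel '[0,-0.001,0.061,-35.7,7.2,0,100, 0,-0.001,0.061,-35.2,9.4,0,80, 0,-0.001,0.061,-34.6,11.5,0,60, 0,-0.001,0.061,-33.8,13.6,0,60, 0,-0.001,0.061,-33,15.7,0,60, 0,-0.001,0.061,-32,17.6,0,60,0,0,0,0,0,0,60]'; python3 - <<'E'
from fit import *
st(); plan((.6096,.0421,.205),.078,3)
T=get_image("top");S=get_image("side")
crop(T,"t2",250,100,100,95,6); crop(S,"s2",285,120,100,100,6)
t=W(p,(p[3],70,190)); print(proj(T,t),proj(S,t)); q=manip.read_state()["position"]; print(proj(T,q),proj(S,q))
E
```

```text
time_s: 2.08
position: [0.6136, 0.0283, 0.2441]
tcp_rot: [0.687, 0.727, -0.002, 0.002]
contact_force: [-0.5, 0.8, 0.2]
finger_gap: 0.0513
t 2.08 p [0.6136 0.0283 0.2441] yaw_y 0.056 z [-0.    -0.005 -1.   ] F [-0.5  0.8  0.2] M [ 0.04  0.   -0.02] gap 0.0513 q [-0.17  0.66  0.08  1.59 -0.06  0.89 -0.01]
[np.float64(-0.0), np.float64(0.002), np.float64(-0.007), np.float64(4.7), np.float64(-1.1), np.float64(13.0)]
[np.float64(-0.0), np.float64(0.002), np.float64(-0.007), np.float64(4.7), np.float64(-1.0), np.float64(13.0)]
[np.float64(-0.0), np.float64(0.002), np.float64(-0.007), np.float64(4.7), np.float64(-1.0), np.float64(13.0)]
[[290.7179 145.2658]] [[333.1544 162.5546]]
[[292.6707 139.5216]] [[335.1866 150.4071]]
```

View pics/t2.png

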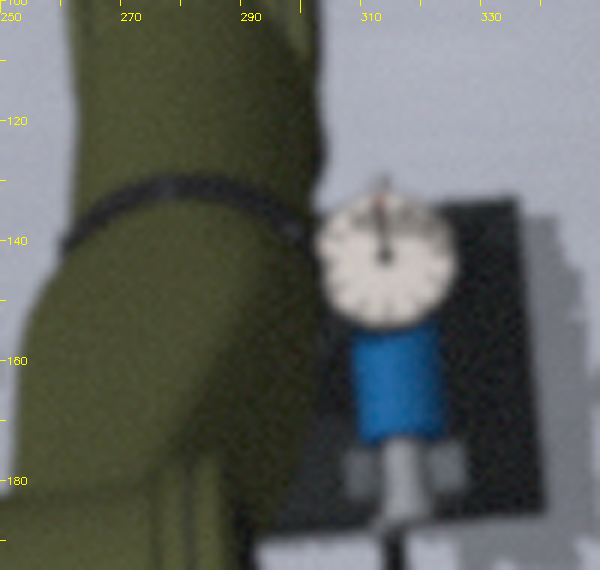

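View pics/s2.png

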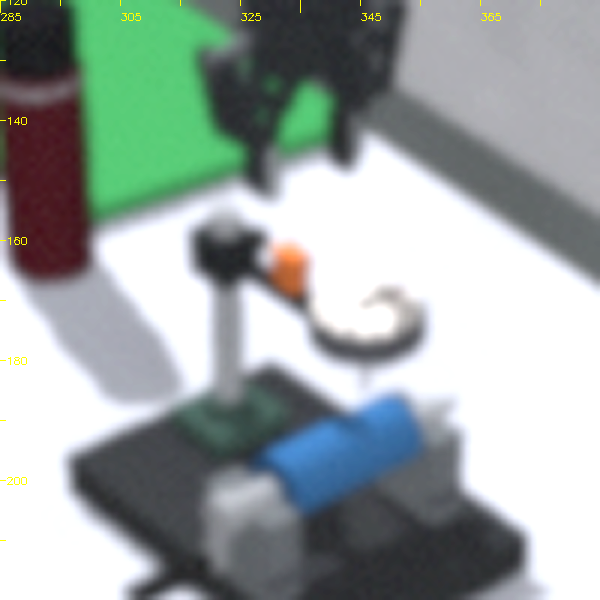

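```bash
python3 -m handwheel '[0,0.002,-0.007,5,-1,10,60, 0,0.002,-0.007,5,-1,10,60, 0,0,-0.007,4,-1,10,60, 0,0,0,0,0,0,60]'; python3 - <<'E'
from h import *
st(); plan((.6096,.0421,.162),.078,5)
E
```

```text
time_s: 2.68
position: [0.6051, 0.0521, 0.211]
tcp_rot: [0.674, 0.739, -0.0, -0.004]
contact_force: [-1.0, -0.4, -0.1]
finger_gap: 0.0511
t 2.67 p [0.6051 0.0521 0.211 ] yaw_y 0.092 z [-0.006  0.005 -1.   ] F [-1.  -0.4 -0.1] M [-0.01 -0.   -0.01] gap 0.0511 q [-0.19  0.69  0.06  1.65 -0.06  0.81 -0.01]
[np.float64(-0.001), np.float64(-0.001), np.float64(0.003), np.float64(-2.1), np.float64(0.8), np.float64(9.8)]
[np.float64(-0.001), np.float64(-0.001), np.float64(0.003), np.float64(-2.1), np.float64(0.8), np.float64(9.8)]
[np.float64(-0.001), np.float64(-0.001), np.float64(0.003), np.float64(-2.1), np.float64(0.8), np.float64(9.8)]
[np.float64(-0.001), np.float64(-0.001), np.float64(0.003), np.float64(-2.1), np.float64(0.8), np.float64(9.8)]
[np.float64(-0.001), np.float64(-0.001), np.float64(0.003), np.float64(-2.1), np.float64(0.8), np.float64(9.8)]
```

```bash
python3 -m handwheel '[0,0,0,-5,2,0,60,0,0,0,0,0,0,60]';python3 -m handwheel '[0,0,0,0,0,0,60]'; python3 - <<'E'
from h import *
st(); plan((.6096,.0421,.162),.078,5)
E
```

```text
time_s: 2.92
position: [0.6081, 0.0467, 0.2112]
tcp_rot: [0.674, 0.739, -0.0, -0.003]
contact_force: [-1.0, -0.5, -0.8]
finger_gap: 0.0514
time_s: 3.05
position: [0.6084, 0.0464, 0.2115]
tcp_rot: [0.674, 0.739, -0.0, -0.003]
contact_force: [0.2, 0.1, -0.3]
finger_gap: 0.0513
t 3.05 p [0.6084 0.0464 0.2115] yaw_y 0.091 z [-0.005  0.004 -1.   ] F [ 0.2  0.1 -0.3] M [-0.04  0.   -0.02] gap 0.0513 q [-0.18  0.69  0.06  1.64 -0.06  0.82 -0.01]
[np.float64(-0.001), np.float64(-0.001), np.float64(0.003), np.float64(-0.9), np.float64(0.2), np.float64(9.9)]
[np.float64(-0.001), np.float64(-0.001), np.float64(0.003), np.float64(-0.9), np.float64(0.2), np.float64(9.9)]
[np.float64(-0.001), np.float64(-0.001), np.float64(0.003), np.float64(-0.9), np.float64(0.2), np.float64(9.9)]
[np.float64(-0.001), np.float64(-0.001), np.float64(0.003), np.float64(-0.9), np.float64(0.2), np.float64(9.9)]
[np.float64(-0.001), np.float64(-0.001), np.float64(0.003), np.float64(-0.9), np.float64(0.2), np.float64(9.9)]
```

```bash
python3 -m handwheel '[-0.001,-0.001,0,-1,0.2,9,60,0,-0.001,0,-1,0.2,9,60,0,0,0,-1,0,9,60,0,0,0,-1,0,9,60,0,0,0,0,0,6,60,0,0,0,0,0,0,60]'; python3 - <<'E'
from fit import *
st(); plan((.6096,.0421,.162),.078,1)
S=get_image("side");T=get_image("top")
crop(S,"s3",305,120,70,70,8)
crop(T,"t3",250,100,100,95,6); 
E
```

```text
time_s: 3.8
position: [0.6086, 0.042, 0.1658]
tcp_rot: [0.674, 0.738, -0.001, -0.002]
contact_force: [-0.2, 0.8, 0.9]
finger_gap: 0.0516
t 3.8 p [0.6086 0.042  0.1658] yaw_y 0.091 z [-0.005  0.002 -1.   ] F [-0.2  0.8  0.9] M [-0.    0.    0.03] gap 0.0516 q [-0.17  0.75  0.05  1.68 -0.06  0.72  0.  ]
[np.float64(-0.005), np.float64(-0.002), np.float64(0.013), np.float64(0.0), np.float64(1.0), np.float64(3.8)]
```

View pics/s3.png

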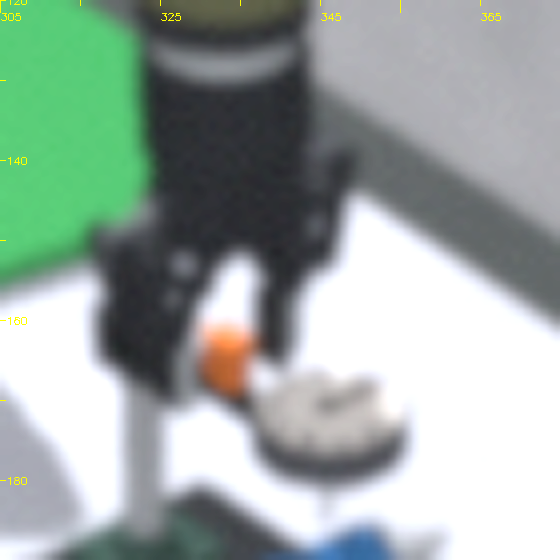

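```bash
python3 -m handwheel '[0,0,0.01,0,1,3,30,0,0,0,0,0,0,30,0,0,0,0,0,0,22,0,0,0,0,0,0,22]'; python3 - <<'E'
from h import *
st()
E
python3 -m handwheel '[0,0,0,0,0,0,0,0,0,0,0,0,0,0,0,0,0,0,0,0,0]'; python3 - <<'E'
from fit import *
st()
S=get_image("side");T=get_image("top")
crop(S,"s4",305,120,70,70,8)
crop(T,"t4",295,120,40,40,12); 
E
```

```text
time_s: 4.4
position: [0.6108, 0.0423, 0.1643]
tcp_rot: [0.678, 0.735, 0.0, -0.001]
contact_force: [0.4, -0.9, 0.9]
finger_gap: 0.0187
t 4.4 p [0.6108 0.0423 0.1643] yaw_y 0.08 z [-0.002  0.002 -1.   ] F [ 0.4 -0.9  0.9] M [0.04 0.04 0.02] gap 0.0187 q [-0.17  0.75  0.06  1.68 -0.06  0.71 -0.01]
time_s: 4.78
position: [0.6111, 0.0423, 0.1644]
tcp_rot: [0.678, 0.735, 0.001, -0.001]
contact_force: [0.1, -1.0, 0.2]
finger_gap: 0.0133
t 4.78 p [0.6111 0.0423 0.1644] yaw_y 0.08 z [-0.001  0.002 -1.   ] F [ 0.1 -1.   0.2] M [ 0.03 -0.04  0.06] gap 0.0133 q [-0.17  0.75  0.06  1.68 -0.06  0.71 -0.01]
```

View pics/s4.png

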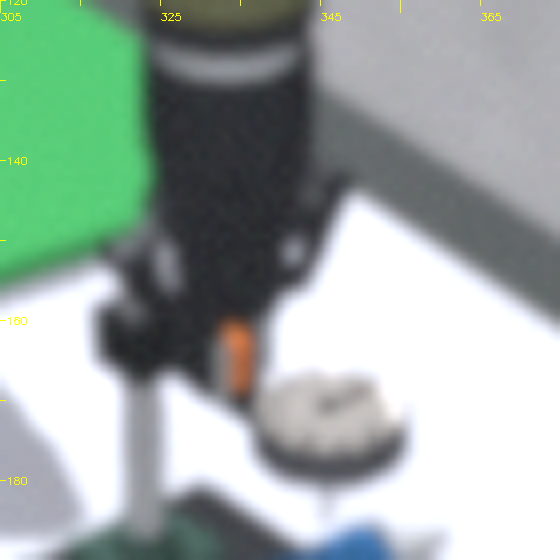

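View pics/t4.png

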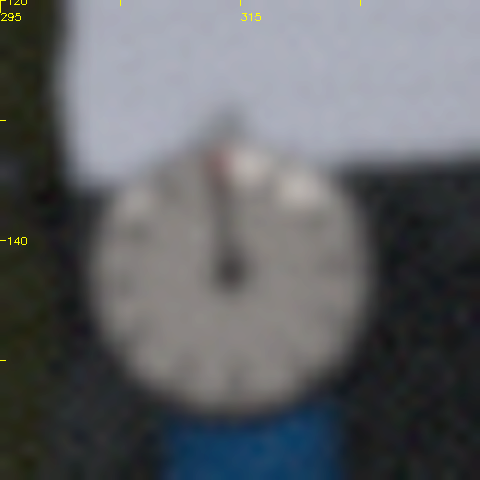

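```bash
python3 -m handwheel '[0,0,0,0,0,5,0,0,0,0,0,0,5,0,0,0,0,0,0,4,0,0,0,0,0,0,0,0]'; python3 - <<'E'
from fit import *
st()
T=get_image("top");S=get_image("side")
crop(T,"t5",295,120,40,40,12); crop(S,"s5",305,140,70,70,8)
E
```

```text
time_s: 5.38
position: [0.6112, 0.0423, 0.1522]
tcp_rot: [0.678, 0.735, 0.001, -0.001]
contact_force: [2.2, -1.0, -4.0]
finger_gap: 0.0134
t 5.38 p [0.6112 0.0423 0.1522] yaw_y 0.08 z [ 0.     0.003 -1.   ] F [ 2.2 -1.  -4. ] M [ 0.01 -0.25  0.02] gap 0.0134 q [-0.17  0.77  0.05  1.69 -0.06  0.69 -0.01]
```

View pics/t5.png

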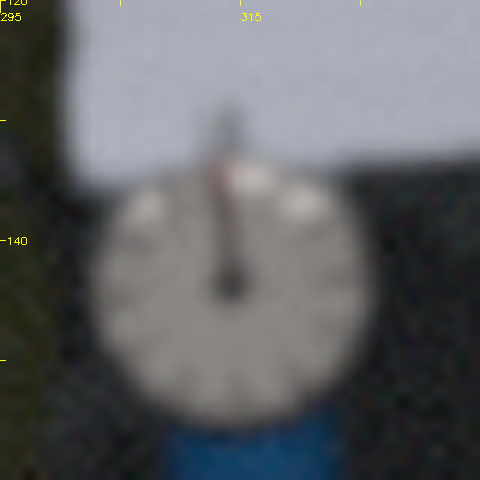

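View pics/s5.png

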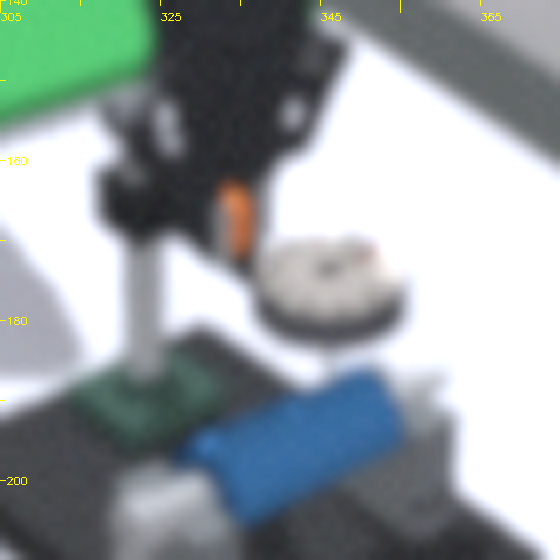

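```bash
python3 -m handwheel '[0,0,0,0,0,4,0,0,0,0,0,0,0,0]'; python3 - <<'E'
from fit import *
st()
T=get_image("top")
crop(T,"t6",295,120,40,40,12)
E
```

```text
time_s: 5.72
position: [0.6112, 0.0423, 0.1484]
tcp_rot: [0.678, 0.735, 0.001, -0.001]
contact_force: [2.8, 0.2, -6.1]
finger_gap: 0.0134
t 5.72 p [0.6112 0.0423 0.1484] yaw_y 0.08 z [ 0.     0.003 -1.   ] F [ 2.8  0.2 -6.1] M [-0.05 -0.3  -0.  ] gap 0.0134 q [-0.17  0.78  0.05  1.69 -0.06  0.68 -0.  ]
```

View pics/t6.png

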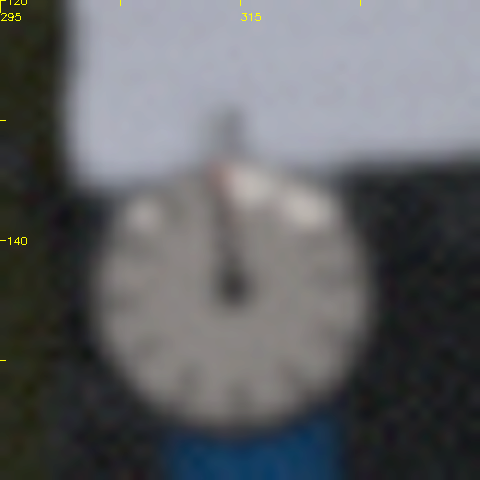

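```bash
python3 -m handwheel '[0,0,0,0,0,3,0,0,0,0,0,0,0,0]'; python3 - <<'E'
from fit import *
st()
T=get_image("top")
crop(T,"t7",295,120,40,40,12)
E
```

```text
time_s: 6.02
position: [0.6112, 0.0423, 0.1457]
tcp_rot: [0.678, 0.735, 0.001, -0.001]
contact_force: [2.0, -0.3, -5.4]
finger_gap: 0.0129
t 6.03 p [0.6112 0.0423 0.1457] yaw_y 0.08 z [ 0.     0.003 -1.   ] F [ 2.  -0.3 -5.4] M [-0.06 -0.29  0.03] gap 0.0129 q [-0.17  0.78  0.05  1.69 -0.06  0.67 -0.  ]
```

View pics/t7.png

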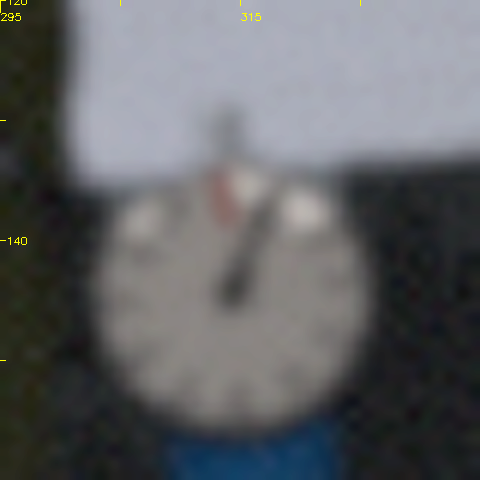

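```bash
python3 -m handwheel '[0,0,0,0,0,3,0,0,0,0,0,0,0,0]'; python3 - <<'E'
from fit import *
st()
T=get_image("top")
crop(T,"t8",295,120,40,40,12)
E
```

```text
time_s: 6.32
position: [0.6112, 0.0423, 0.1431]
tcp_rot: [0.678, 0.735, 0.001, -0.001]
contact_force: [2.1, 0.7, -5.9]
finger_gap: 0.0132
t 6.33 p [0.6112 0.0423 0.1431] yaw_y 0.08 z [ 0.     0.003 -1.   ] F [ 2.1  0.7 -5.9] M [-0.02 -0.29  0.05] gap 0.0132 q [-0.17  0.78  0.05  1.69 -0.06  0.67 -0.  ]
```

View pics/t8.png

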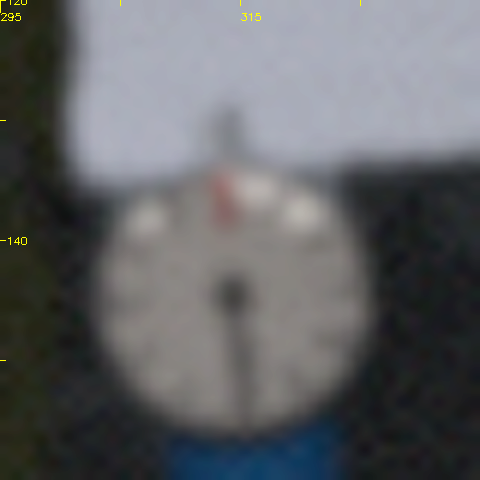

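```bash
python3 -m handwheel '[0,0,0,0,0,3.3,0,0,0,0,0,0,0,0]'; python3 - <<'E'
from fit import *
st()
T=get_image("top")
crop(T,"t9",295,120,40,40,12)
E
```

```text
time_s: 6.62
position: [0.6112, 0.0423, 0.1402]
tcp_rot: [0.678, 0.735, 0.001, -0.001]
contact_force: [2.1, 0.8, -6.0]
finger_gap: 0.0129
t 6.62 p [0.6112 0.0423 0.1402] yaw_y 0.08 z [ 0.     0.003 -1.   ] F [ 2.1  0.8 -6. ] M [-0.04 -0.32  0.03] gap 0.0129 q [-0.17  0.79  0.05  1.69 -0.06  0.66 -0.  ]
```

View pics/t9.png

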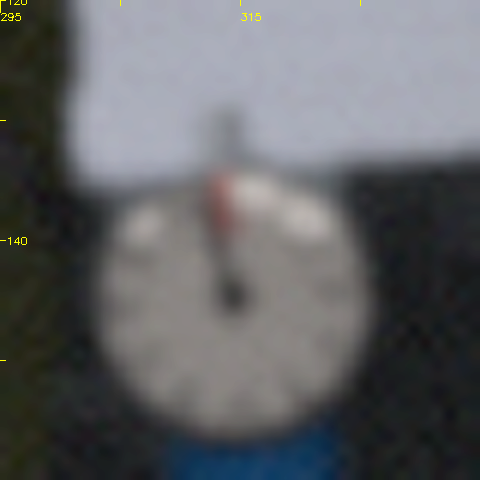

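```bash
python3 -m handwheel '[0,0,0,0,0,0,45,0,0,0,0,0,0,45,0,0,0,0,0,0,45,0,0,0,0,0,-10,45,0,0,0,0,0,-15,45,0,0,0,0,0,-25,45,0,0,0,0,0,-25,45,0,0,0,0,0,0,45]'; python3 - <<'E'
from fit import *
st()
T=get_image("top");S=get_image("side")
crop(T,"t10",290,120,50,50,10); crop(S,"s10",295,140,80,80,7)
E
```

```text
time_s: 7.68
position: [0.612, 0.042, 0.2217]
tcp_rot: [0.678, 0.735, 0.002, 0.0]
contact_force: [-0.2, 0.3, 0.2]
finger_gap: 0.0382
t 7.67 p [0.612  0.042  0.2217] yaw_y 0.079 z [ 0.004  0.003 -1.   ] F [-0.2  0.3  0.2] M [0.   0.   0.01] gap 0.0382 q [-0.18  0.68  0.07  1.63 -0.06  0.83 -0.01]
```

View pics/t10.png

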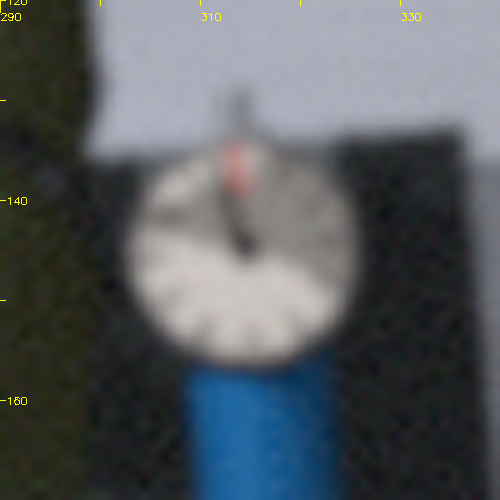

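View pics/s10.png

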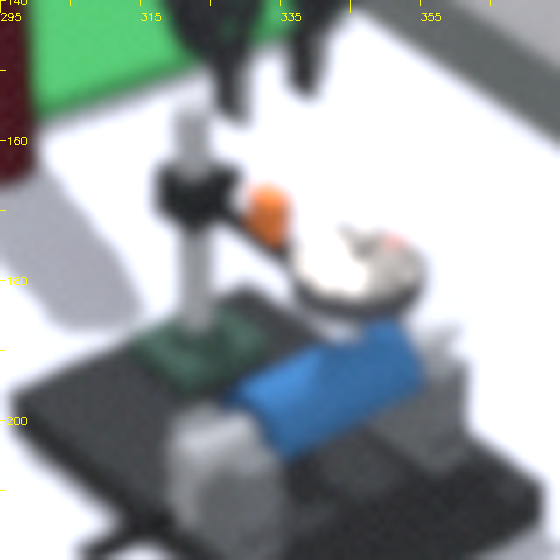

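```bash
python3 - <<'E'
from fit import *
T=get_image("top");S=get_image("side")
pickle.dump((T,S),open("i1.pkl","wb"))
crop(T,"t11",295,165,45,50,12); crop(S,"s11",295,190,50,45,12)
E
```

```text
(no output)
```

View pics/t11.png

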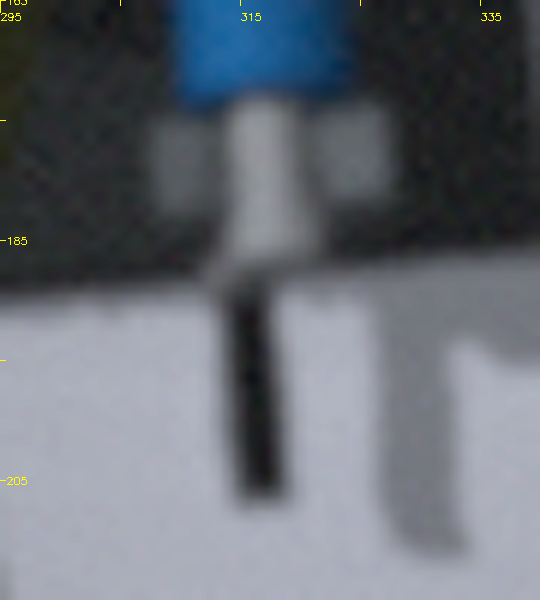

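View pics/s11.png

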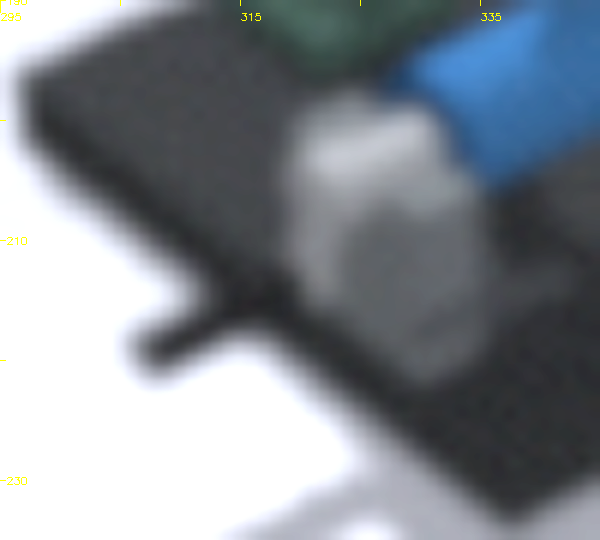

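```bash
python3 - <<'E'
from fit import *
T,S=pickle.load(open("i1.pkl","rb"))
for th in (0,5,10,15,20,25,30):
    a=np.radians(th); f=lambda x:W(p,(x,40*np.sin(a),90-40*np.cos(a)))
    print(th,[proj(T,f(x))[0].round(1) for x in (-95,-145)],[proj(S,f(x))[0].round(1) for x in (-95,-145)])
print([proj(T,W(p,(x,0,90)))[0].round(2) for x in (-50,-65,-90)])
E
```

```text
0 [array([318.7, 190.2]), array([320. , 205.7])] [array([320.3, 215. ]), array([309.1, 220.6])]
5 [array([317.6, 190.2]), array([318.9, 205.8])] [array([319.8, 214.5]), array([308.5, 220.1])]
10 [array([316.5, 190.3]), array([317.8, 205.8])] [array([319.2, 213.9]), array([307.9, 219.5])]
15 [array([315.4, 190.4]), array([316.7, 205.9])] [array([318.6, 213.3]), array([307.3, 218.9])]
20 [array([314.4, 190.4]), array([315.7, 205.9])] [array([318. , 212.6]), array([306.7, 218.2])]
25 [array([313.3, 190.4]), array([314.6, 206. ])] [array([317.4, 211.9]), array([306.2, 217.5])]
30 [array([312.3, 190.4]), array([313.6, 206. ])] [array([316.9, 211.1]), array([305.7, 216.7])]
[array([317.18, 173.79]), array([317.59, 178.49]), array([318.26, 186.36])]
```

```bash
python3 - <<'E'
from fit import *
a=np.radians(13); h=W(p,(-128,40*np.sin(a),90-40*np.cos(a))); print(h)
st(); plan((h[0],h[1],.2),p[2]+np.pi/2,10)
E
```

```text
[ 0.4651 -0.0304  0.051 ]
t 7.88 p [0.6095 0.042  0.218 ] yaw_y 0.08 z [-0.004  0.002 -1.   ] F [ 0.3 -0.3  0.5] M [-0.03  0.06 -0.  ] gap 0.0385 q [-0.18  0.68  0.07  1.63 -0.06  0.83 -0.01]
[np.float64(-0.0), np.float64(-0.0), np.float64(-0.157), np.float64(-6.1), np.float64(-15.0), np.float64(1.8)]
[np.float64(-0.0), np.float64(-0.0), np.float64(-0.157), np.float64(-3.7), np.float64(-15.7), np.float64(1.8)]
[np.float64(-0.0), np.float64(-0.0), np.float64(-0.157), np.float64(-1.2), np.float64(-16.1), np.float64(1.8)]
[np.float64(-0.0), np.float64(-0.0), np.float64(-0.157), np.float64(1.4), np.float64(-16.1), np.float64(1.8)]
[np.float64(-0.0), np.float64(-0.0), np.float64(-0.157), np.float64(3.9), np.float64(-15.7), np.float64(1.8)]
[np.float64(-0.0), np.float64(-0.0), np.float64(-0.157), np.float64(6.3), np.float64(-14.9), np.float64(1.8)]
[np.float64(-0.0), np.float64(-0.0), np.float64(-0.157), np.float64(8.5), np.float64(-13.7), np.float64(1.8)]
[np.float64(-0.0), np.float64(-0.0), np.float64(-0.157), np.float64(10.6), np.float64(-12.2), np.float64(1.8)]
[np.float64(-0.0), np.float64(-0.0), np.float64(-0.157), np.float64(12.4), np.float64(-10.4), np.float64(1.8)]
[np.float64(-0.0), np.float64(-0.0), np.float64(-0.157), np.float64(13.8), np.float64(-8.4), np.float64(1.8)]
```

```bash
python3 -m handwheel '[0,0,-0.157,-6,-15,0,45,0,0,-0.157,-4,-16,0,45,0,0,-0.157,-1,-16,0,45,0,0,-0.157,1,-16,0,45,0,0,-0.157,4,-16,0,45,0,0,-0.157,6,-15,0,45,0,0,-0.157,9,-14,0,45,0,0,-0.157,10,-12,0,45,0,0,-0.157,12,-10,1,45,0,0,-0.1,10,-6,1,45]'
python3 -m handwheel '[0,0,0,0,0,0,45]'
python3 - <<'E'
from h import *
st(); plan((.4651,-.0304,.12),.078+np.pi/2,4)
E
```

```text
time_s: 9.12
position: [0.4609, -0.0341, 0.2082]
tcp_rot: [-0.037, 0.999, 0.001, -0.012]
contact_force: [0.3, -0.1, 0.0]
finger_gap: 0.0384
time_s: 9.25
position: [0.4596, -0.0348, 0.2075]
tcp_rot: [-0.036, 0.999, 0.001, -0.013]
contact_force: [-0.4, 0.4, 0.6]
finger_gap: 0.0384
t 9.25 p [ 0.4596 -0.0348  0.2075] yaw_y 1.644 z [-0.026  0.002 -1.   ] F [-0.4  0.4  0.6] M [ 0.01 -0.06  0.01] gap 0.0384 q [ 0.25  0.55 -0.41  2.04  0.35  0.64  1.24]
[np.float64(0.001), np.float64(-0.006), np.float64(-0.001), np.float64(-2.0), np.float64(0.9), np.float64(21.8)]
[np.float64(0.001), np.float64(-0.006), np.float64(-0.001), np.float64(-1.9), np.float64(0.9), np.float64(21.8)]
[np.float64(0.001), np.float64(-0.006), np.float64(-0.001), np.float64(-1.7), np.float64(0.9), np.float64(21.9)]
[np.float64(0.001), np.float64(-0.006), np.float64(-0.001), np.float64(-1.6), np.float64(1.0), np.float64(21.9)]
```

```bash
python3 -m handwheel '[0.001,-0.006,0,-2,1,22,45,0.001,-0.006,0,-2,1,22,45,0,-0.006,0,-1.5,1,22,45,0,-0.006,0,-1,1,21,45,0,0,0,0,0,0,45,0,0,0,0,0,0,45]'
python3 - <<'E'
from h import *
st(); plan((.4651,-.0304,.07),.078+np.pi/2,4)
E
```

```text
time_s: 10.0
position: [0.4687, -0.0278, 0.1171]
tcp_rot: [-0.031, 1.0, 0.002, 0.001]
contact_force: [0.6, -0.5, 0.1]
finger_gap: 0.0381
t 10.0 p [ 0.4687 -0.0278  0.1171] yaw_y 1.634 z [ 0.002  0.003 -1.   ] F [ 0.6 -0.5  0.1] M [ 0.02 -0.01 -0.04] gap 0.0381 q [ 0.13  0.7  -0.26  2.13  0.48  0.37  1.1 ]
[np.float64(0.001), np.float64(0.001), np.float64(-0.004), np.float64(1.0), np.float64(-0.6), np.float64(11.8)]
[np.float64(0.001), np.float64(0.001), np.float64(-0.004), np.float64(1.0), np.float64(-0.6), np.float64(11.8)]
[np.float64(0.001), np.float64(0.001), np.float64(-0.004), np.float64(1.0), np.float64(-0.6), np.float64(11.8)]
[np.float64(0.001), np.float64(0.001), np.float64(-0.004), np.float64(1.0), np.float64(-0.6), np.float64(11.8)]
```

```bash
python3 -m handwheel '[0.001,0.001,-0.004,1,-0.6,12,45,0.001,0.001,-0.004,1,-0.6,12,45,0,0,-0.004,1,-0.6,12,45,0,0,0,0.5,-0.5,9,45,0,0,0,0,0,0,45,0,0,0,0,0,0,45]'
python3 - <<'E'
from h import *
st(); plan((.4651,-.0304,.036),.078+np.pi/2,4)
S=get_image("side"); crop(S,"s12",285,160,70,70,8)
T=get_image("top"); crop(T,"t12",285,160,60,60,9)
E
```

```text
time_s: 10.75
position: [0.4666, -0.0306, 0.0703]
tcp_rot: [-0.037, 0.999, 0.0, 0.001]
contact_force: [0.7, -0.5, -0.6]
finger_gap: 0.0383
t 10.75 p [ 0.4666 -0.0306  0.0703] yaw_y 1.645 z [ 0.003  0.001 -1.   ] F [ 0.7 -0.5 -0.6] M [-0.02  0.03  0.04] gap 0.0383 q [ 0.07  0.79 -0.17  2.16  0.55  0.23  1.06]
[np.float64(0.0), np.float64(0.001), np.float64(-0.001), np.float64(0.4), np.float64(0.1), np.float64(8.6)]
[np.float64(0.0), np.float64(0.001), np.float64(-0.001), np.float64(0.4), np.float64(0.1), np.float64(8.6)]
[np.float64(0.0), np.float64(0.001), np.float64(-0.001), np.float64(0.4), np.float64(0.1), np.float64(8.6)]
[np.float64(0.0), np.float64(0.001), np.float64(-0.001), np.float64(0.4), np.float64(0.1), np.float64(8.6)]
```

View pics/s12.png

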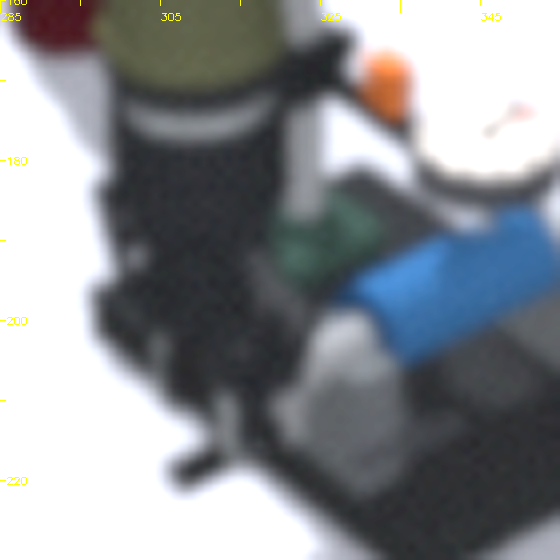

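View pics/t12.png

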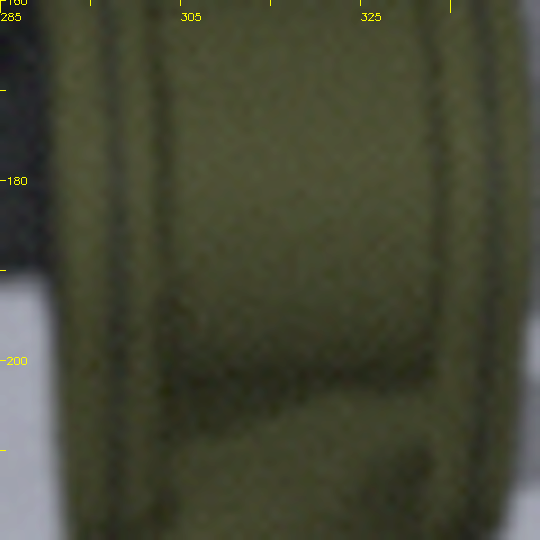

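```bash
python3 -m handwheel '[0,0,0,0.4,0,8,45,0,0,0,0.4,0,8,45,0,0,0,0.4,0,8,45,0,0,0,0,0,7,45,0,0,0,0,0,0,45,0,0,0,0,0,0,45]'
python3 - <<'E'
from h import *
st(); plan((.4651,-.0304,.036),.078+np.pi/2,1)
S=get_image("side"); crop(S,"s13",285,160,70,70,8)
T=get_image("top"); crop(T,"t13",265,100,80,80,7)
E
```

```text
time_s: 11.6
position: [0.4658, -0.0305, 0.0373]
tcp_rot: [-0.037, 0.999, 0.0, 0.002]
contact_force: [-0.3, -0.2, -0.2]
finger_gap: 0.0383
t 11.6 p [ 0.4658 -0.0305  0.0373] yaw_y 1.645 z [ 0.004  0.001 -1.   ] F [-0.3 -0.2 -0.2] M [ 0.02  0.05 -0.02] gap 0.0383 q [ 0.02  0.86 -0.09  2.17  0.57  0.13  1.04]
[np.float64(0.001), np.float64(0.004), np.float64(-0.004), np.float64(0.7), np.float64(0.2), np.float64(1.3)]
```

View pics/s13.png

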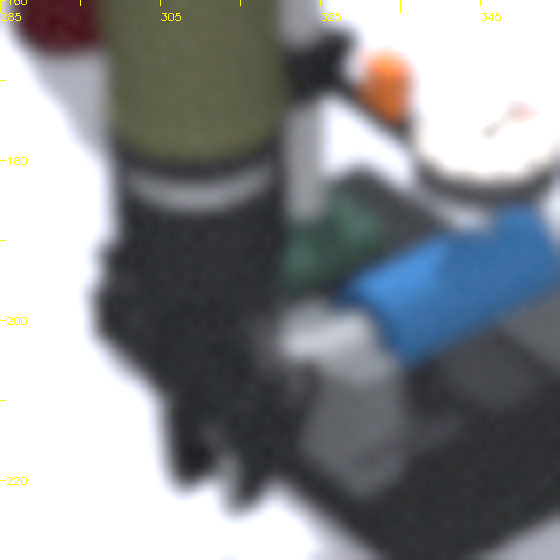

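View pics/t13.png

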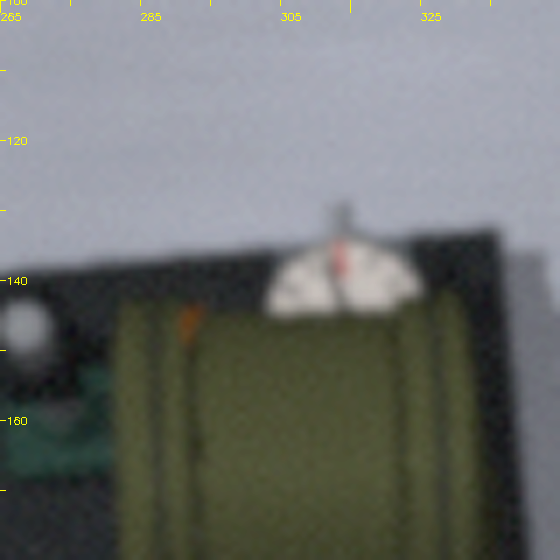

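```bash
python3 -m handwheel '[0,0,0,0,0,0,28,0,0,0,0,0,0,25,0,0,0,0,0,0,22]'
python3 -m handwheel '[0,0,0,0,0,0,18,0,0,0,0,0,0,10,0,0,0,0,0,0,10,0,0,0,0,0,0,10]'
python3 - <<'E'
from h import *
st()
E
```

```text
time_s: 12.08
position: [0.4662, -0.0305, 0.038]
tcp_rot: [-0.037, 0.999, 0.001, 0.003]
contact_force: [0.1, -0.3, -0.1]
finger_gap: 0.0188
time_s: 12.58
position: [0.4662, -0.0306, 0.0381]
tcp_rot: [-0.037, 0.999, 0.001, 0.003]
contact_force: [0.4, 0.9, -0.1]
finger_gap: 0.0142
t 12.57 p [ 0.4662 -0.0306  0.0381] yaw_y 1.645 z [ 0.005  0.001 -1.   ] F [ 0.4  0.9 -0.1] M [-0.01  0.    0.03] gap 0.0142 q [ 0.02  0.86 -0.09  2.17  0.57  0.13  1.04]
```

```bash
cat > crank.py <<'E'
from fit import *
import sys,json
def nxt(yc,zc,dth,n,xp=-.1272,yaw=.075):
    s=manip.read_state(); P=np.array(s["position"])
    c,sn=np.cos(p[2]),np.sin(p[2]); d=P[:2]-p[:2]
    xl=c*d[0]+sn*d[1]; yl=-sn*d[0]+c*d[1]
    th=np.arctan2(yl-yc,-(P[2]-zc)); r=np.hypot(yl-yc,P[2]-zc)
    F=np.array(s["contact_force"])
    print("t %.2f th %.1f r %.2f x %.2f yl %.2f z %.2f | Fx %.1f Fy %.1f Fz %.1f gap %.1f q6 %.2f"%(s["time_s"],np.degrees(th)%360,r*1e3,xl*1e3,yl*1e3,P[2]*1e3,F[0],F[1],F[2],s["finger_gap"]*1e3,s["qpos"][5]), "z",R.from_quat(s["tcp_rot"]).as_matrix()[:2,2].round(3))
    Rm=R.from_quat(s["tcp_rot"]); y=np.array([np.cos(yaw+np.pi/2),np.sin(yaw+np.pi/2),0]); z=np.array([0,0,-1.])
    dr=(Rm.inv()*R.from_matrix(np.c_[np.cross(y,z),y,z])).as_rotvec(); print("dr",dr.round(3))
    cur=np.array([xl,yl,P[2]]); out=[]
    for i in range(1,n+1):
        a=th+np.radians(dth)*i
        t=np.array([xp,yc+.04*np.sin(a),zc-.04*np.cos(a)])
        D=t-cur; w=np.array([c*D[0]-sn*D[1],sn*D[0]+c*D[1],D[2]])
        v=Rm.inv().apply(w)*1e3; out+=[0,0,0,*[float(k) for k in v.round(1)],10]; cur=t
    print(json.dumps(out).replace(" ",""))
if __name__=="__main__":
    a=[float(v) for v in sys.argv[1:]]; nxt(a[0]/1e3,a[1]/1e3,a[2],int(a[3]))
E
python3 crank.py 0 77.1 4 6
```

```text
t 12.57 th 12.6 r 39.98 x -126.88 yl 8.69 z 38.07 | Fx 0.4 Fy 0.9 Fz -0.1 gap 14.2 q6 0.13 z [0.005 0.001]
dr [ 0.001  0.005 -0.001]
[0,0,0,0.3,2.7,-0.7,10,0,0,0,0.0,2.6,-0.9,10,0,0,0,0.0,2.6,-1.1,10,0,0,0,0.0,2.5,-1.2,10,0,0,0,0.0,2.4,-1.4,10,0,0,0,0.0,2.3,-1.6,10]
```

```bash
python3 -m handwheel '[0,0,0,0,2.7,-0.7,10,0,0,0,0.0,2.6,-0.9,10,0,0,0,0.0,2.6,-1.1,10,0,0,0,0.0,2.5,-1.2,10,0,0,0,0,0,0,10]'; python3 crank.py 0 77.1 4 5
```

```text
time_s: 13.2
position: [0.4652, -0.02, 0.0421]
tcp_rot: [-0.037, 0.999, 0.0, 0.002]
contact_force: [0.1, -0.3, 0.2]
finger_gap: 0.0142
t 13.20 th 28.9 r 39.97 x -127.04 yl 19.33 z 42.12 | Fx 0.1 Fy -0.3 Fz 0.2 gap 14.2 q6 0.13 z [0.005 0.   ]
dr [ 0.     0.005 -0.001]
[0,0,0,0.2,2.4,-1.4,10,0,0,0,0.0,2.3,-1.6,10,0,0,0,0.0,2.2,-1.8,10,0,0,0,0.0,2.0,-1.9,10,0,0,0,-0.0,1.9,-2.0,10]
```

```bash
python3 -m handwheel '[0,0,0,0.1,2.4,-1.4,10,0,0,0,0.0,2.3,-1.6,10,0,0,0,0.0,2.2,-1.8,10,0,0,0,0.0,2.0,-1.9,10,0,0,0,0,1.9,-2.0,10]'; python3 crank.py 0 77.1 4 5
```

```text
time_s: 13.82
position: [0.4642, -0.0089, 0.0513]
tcp_rot: [-0.037, 0.999, -0.0, 0.002]
contact_force: [-0.0, -0.4, -0.9]
finger_gap: 0.0137
t 13.82 th 49.8 r 39.96 x -127.21 yl 30.53 z 51.32 | Fx -0.0 Fy -0.4 Fz -0.9 gap 13.7 q6 0.15 z [0.004 0.   ]
dr [-0.     0.004 -0.002]
[0,0,0,-0.0,1.8,-2.2,10,0,0,0,-0.0,1.6,-2.3,10,0,0,0,-0.0,1.4,-2.4,10,0,0,0,-0.0,1.2,-2.5,10,0,0,0,-0.0,1.1,-2.6,10]
```

```bash
python3 -m handwheel '[0,0,0,0,1.8,-2.2,10,0,0,0,0,1.6,-2.3,10,0,0,0,0,1.4,-2.4,10,0,0,0,0,1.2,-2.5,10,0,0,0,0,1.1,-2.6,10]'; python3 crank.py 0 77.1 4 5; python3 - <<'E'
from h import *
S=get_image("side"); crop(S,"s14",285,140,80,80,7)
T=get_image("top"); crop(T,"t14",285,120,60,70,8)
E
```

```text
time_s: 14.45
position: [0.4635, -0.0015, 0.0642]
tcp_rot: [-0.036, 0.999, -0.0, 0.002]
contact_force: [0.5, -1.2, -1.3]
finger_gap: 0.0135
t 14.45 th 71.2 r 40.07 x -127.32 yl 37.93 z 64.18 | Fx 0.5 Fy -1.2 Fz -1.3 gap 13.5 q6 0.19 z [ 0.004 -0.   ]
dr [-0.001  0.004 -0.002]
[0,0,0,-0.1,0.7,-2.7,10,0,0,0,-0.0,0.6,-2.7,10,0,0,0,-0.0,0.4,-2.8,10,0,0,0,-0.0,0.2,-2.8,10,0,0,0,-0.0,0.0,-2.8,10]
```

View pics/s14.png

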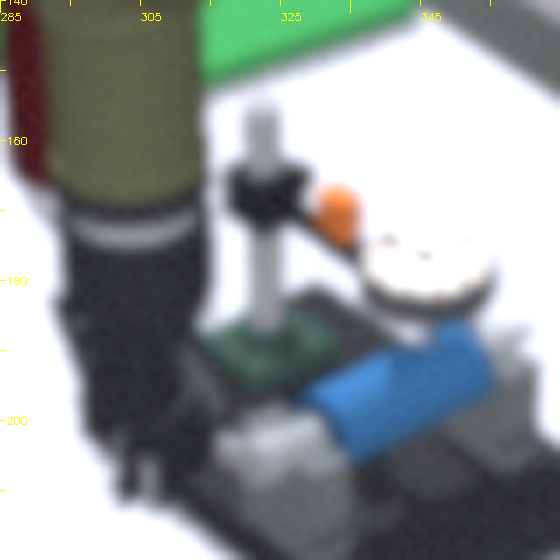

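View pics/t14.png

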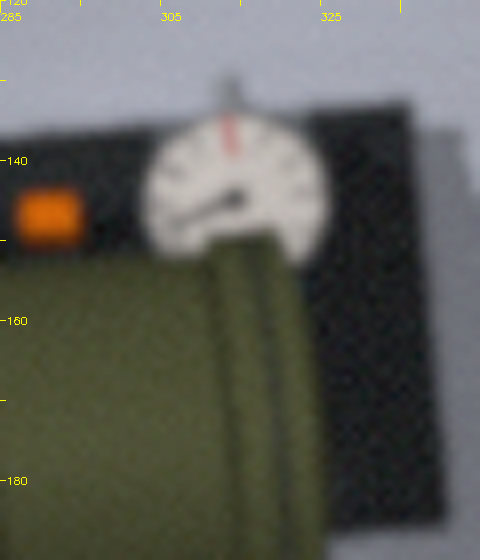

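```bash
python3 -m handwheel '[0,0,0,-0.1,0.7,-2.7,10,0,0,0,0,0.6,-2.7,10,0,0,0,0,0.4,-2.8,10,0,0,0,0,0.2,-2.8,10,0,0,0,0,0,-2.8,10]'; python3 crank.py 0 77.1 4 5
```

```text
time_s: 15.18
position: [0.4632, 0.0007, 0.0788]
tcp_rot: [-0.037, 0.999, -0.0, 0.002]
contact_force: [0.0, -1.1, -1.1]
finger_gap: 0.0139
t 15.18 th 92.4 r 40.17 x -127.45 yl 40.13 z 78.80 | Fx 0.0 Fy -1.1 Fz -1.1 gap 13.9 q6 0.23 z [ 0.004 -0.   ]
dr [-0.     0.004 -0.002]
[0,0,0,-0.3,-0.4,-2.8,10,0,0,0,-0.0,-0.4,-2.8,10,0,0,0,-0.0,-0.6,-2.7,10,0,0,0,-0.0,-0.8,-2.7,10,0,0,0,-0.0,-1.0,-2.6,10]
```

```bash
python3 -m handwheel '[0,0,0,-0.2,-0.4,-2.8,10,0,0,0,0,-0.4,-2.8,10,0,0,0,0,-0.6,-2.7,10,0,0,0,0,-0.8,-2.7,10,0,0,0,0,-1,-2.6,10]'; python3 crank.py 0 77.1 4 5
```

```text
time_s: 15.8
position: [0.4634, -0.0027, 0.0934]
tcp_rot: [-0.037, 0.999, -0.0, 0.002]
contact_force: [-0.6, -0.6, -1.5]
finger_gap: 0.0137
t 15.80 th 113.9 r 40.21 x -127.48 yl 36.78 z 93.36 | Fx -0.6 Fy -0.6 Fz -1.5 gap 13.7 q6 0.28 z [0.004 0.   ]
dr [-0.     0.004 -0.002]
[0,0,0,-0.3,-1.4,-2.4,10,0,0,0,-0.0,-1.4,-2.4,10,0,0,0,-0.0,-1.6,-2.3,10,0,0,0,-0.0,-1.7,-2.2,10,0,0,0,-0.0,-1.9,-2.1,10]
```

```bash
python3 -m handwheel '[0,0,0,-0.2,-1.4,-2.4,10,0,0,0,0,-1.4,-2.4,10,0,0,0,0,-1.6,-2.3,10,0,0,0,0,-1.7,-2.2,10,0,0,0,0,-1.9,-2.1,10]'; python3 crank.py 0 77.1 4 5; python3 - <<'E'
from h import *
S=get_image("side"); crop(S,"s15",285,140,80,80,7)
T=get_image("top"); crop(T,"t15",285,120,60,70,8)
E
```

```text
time_s: 16.42
position: [0.4641, -0.0108, 0.1055]
tcp_rot: [-0.037, 0.999, 0.0, 0.002]
contact_force: [-0.2, -0.5, -2.0]
finger_gap: 0.0139
t 16.43 th 134.8 r 40.32 x -127.51 yl 28.62 z 105.50 | Fx -0.2 Fy -0.5 Fz -2.0 gap 13.9 q6 0.31 z [0.004 0.001]
dr [ 0.     0.004 -0.001]
[0,0,0,-0.3,-2.3,-1.7,10,0,0,0,-0.0,-2.2,-1.8,10,0,0,0,-0.0,-2.3,-1.6,10,0,0,0,-0.0,-2.4,-1.4,10,0,0,0,-0.0,-2.5,-1.3,10]
```

View pics/s15.png

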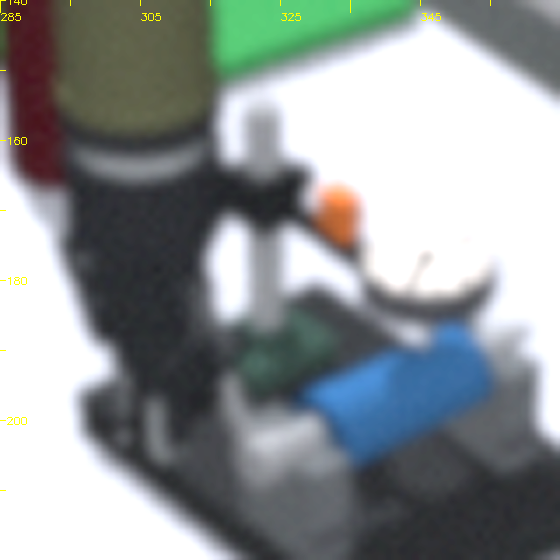

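View pics/t15.png

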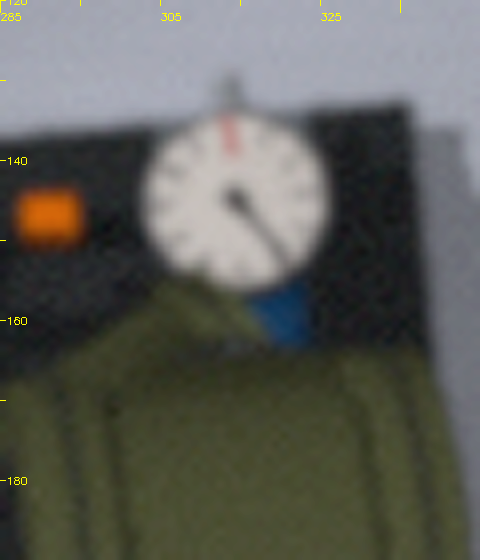

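```bash
python3 -m handwheel '[0,0,0,-0.2,-0.4,0.4,10,0,0,0,0,0,0,10]'; python3 crank.py 0 77.1 4 5;  python3 -m handwheel '[0,0,0,0,-0.4,0.4,10,0,0,0,0,0,0,10]'; python3 crank.py 0 77.1 4 5
```

```text
time_s: 16.77
position: [0.4641, -0.0111, 0.1054]
tcp_rot: [-0.037, 0.999, 0.0, 0.002]
contact_force: [0.1, -0.2, -0.2]
finger_gap: 0.0138
t 16.77 th 134.9 r 40.05 x -127.50 yl 28.37 z 105.38 | Fx 0.1 Fy -0.2 Fz -0.2 gap 13.8 q6 0.31 z [0.004 0.001]
dr [ 0.     0.004 -0.001]
[0,0,0,-0.3,-2.1,-1.9,10,0,0,0,-0.0,-2.2,-1.8,10,0,0,0,-0.0,-2.3,-1.6,10,0,0,0,-0.0,-2.4,-1.4,10,0,0,0,-0.0,-2.5,-1.3,10]
time_s: 17.02
position: [0.464, -0.0109, 0.1051]
tcp_rot: [-0.037, 0.999, 0.001, 0.002]
contact_force: [-1.2, -0.6, 1.7]
finger_gap: 0.0137
t 17.02 th 134.5 r 39.91 x -127.56 yl 28.48 z 105.06 | Fx -1.2 Fy -0.6 Fz 1.7 gap 13.7 q6 0.31 z [0.004 0.001]
dr [ 0.001  0.004 -0.   ]
[0,0,0,-0.4,-2.0,-2.0,10,0,0,0,-0.0,-2.2,-1.8,10,0,0,0,-0.0,-2.3,-1.6,10,0,0,0,-0.0,-2.4,-1.5,10,0,0,0,-0.0,-2.5,-1.3,10]
```

```bash
python3 -m handwheel '[0,0,0,-0.2,-2.0,-1.8,10,0,0,0,0,-2.2,-1.7,10,0,0,0,0,-2.3,-1.5,10,0,0,0,0,-2.4,-1.3,10]'; python3 crank.py 0 76.8 4 4
```

```text
time_s: 17.52
position: [0.465, -0.0191, 0.1115]
tcp_rot: [-0.038, 0.999, 0.001, 0.002]
contact_force: [0.0, 2.7, 0.9]
finger_gap: 0.014
t 17.52 th 149.8 r 40.18 x -127.24 yl 20.23 z 111.52 | Fx 0.0 Fy 2.7 Fz 0.9 gap 14.0 q6 0.34 z [0.004 0.003]
dr [0.002 0.004 0.001]
[0,0,0,-0.0,-2.5,-1.2,10,0,0,0,-0.0,-2.5,-1.2,10,0,0,0,-0.0,-2.6,-1.0,10,0,0,0,-0.0,-2.7,-0.8,10]
```

```bash
python3 -m handwheel '[0,0,0,0,-2.5,-1.1,10,0,0,0,0,-2.5,-1.1,10,0,0,0,0,-2.6,-0.9,10,0,0,0,0,-2.7,-0.7,10]'; python3 crank.py 0 76.8 4 4
```

```text
time_s: 18.02
position: [0.4661, -0.0299, 0.1159]
tcp_rot: [-0.038, 0.999, 0.002, 0.002]
contact_force: [-0.8, 2.2, 1.7]
finger_gap: 0.0139
t 18.02 th 166.4 r 40.19 x -126.91 yl 9.46 z 115.86 | Fx -0.8 Fy 2.2 Fz 1.7 gap 13.9 q6 0.35 z [0.005 0.003]
dr [0.003 0.005 0.001]
[0,0,0,0.3,-2.8,-0.4,10,0,0,0,-0.0,-2.8,-0.4,10,0,0,0,-0.0,-2.8,-0.2,10,0,0,0,-0.0,-2.8,0.0,10]
```

```bash
python3 -m handwheel '[0,0.001,0,0.2,-2.8,-0.5,10,0,0,0,0,-2.8,-0.4,10,0,0,0,0,-2.8,-0.2,10,0,0,0,0,-2.8,0,10]'; python3 crank.py 0 76.8 4 4
```

```text
time_s: 18.52
position: [0.4673, -0.0422, 0.1171]
tcp_rot: [-0.038, 0.999, 0.001, 0.002]
contact_force: [0.1, 0.8, 0.1]
finger_gap: 0.0137
t 18.52 th 184.2 r 40.40 x -126.70 yl -2.96 z 117.10 | Fx 0.1 Fy 0.8 Fz 0.1 gap 13.7 q6 0.36 z [0.005 0.003]
dr [0.003 0.005 0.001]
[0,0,0,0.5,-2.7,0.7,10,0,0,0,-0.0,-2.7,0.5,10,0,0,0,-0.0,-2.7,0.7,10,0,0,0,-0.0,-2.7,0.9,10]
```

```bash
python3 -m handwheel '[0,0.001,0,0.3,-2.7,0.6,10,0,0,0,0,-2.7,0.6,10,0,0,0,0,-2.7,0.8,10,0,0,0,0,-2.7,1,10]'; python3 crank.py 0 76.8 4 4
```

```text
time_s: 19.02
position: [0.4683, -0.0542, 0.1141]
tcp_rot: [-0.038, 0.999, 0.001, 0.002]
contact_force: [-0.4, 0.6, 1.6]
finger_gap: 0.0141
t 19.02 th 201.9 r 40.20 x -126.69 yl -15.01 z 114.09 | Fx -0.4 Fy 0.6 Fz 1.6 gap 14.1 q6 0.36 z [0.004 0.002]
dr [0.002 0.004 0.   ]
[0,0,0,0.5,-2.5,1.3,10,0,0,0,-0.0,-2.5,1.3,10,0,0,0,-0.0,-2.4,1.5,10,0,0,0,0.0,-2.3,1.6,10]
```

```bash
python3 -m handwheel '[0,0.001,0,0.3,-2.5,1.3,10,0,0,0,0,-2.5,1.3,10,0,0,0,0,-2.4,1.5,10,0,0,0,0,-2.3,1.6,10]'; python3 crank.py 0 76.8 4 4;  python3 - <<'E'
from h import *
S=get_image("side"); crop(S,"s16",285,140,80,80,7)
T=get_image("top"); crop(T,"t16",285,120,60,70,8)
E
```

```text
time_s: 19.52
position: [0.4691, -0.0648, 0.1079]
tcp_rot: [-0.037, 0.999, 0.001, 0.002]
contact_force: [-0.1, 0.5, 1.4]
finger_gap: 0.014
t 19.52 th 219.5 r 40.33 x -126.73 yl -25.64 z 107.93 | Fx -0.1 Fy 0.5 Fz 1.4 gap 14.0 q6 0.35 z [0.004 0.002]
dr [ 0.002  0.004 -0.   ]
[0,0,0,0.5,-1.9,2.1,10,0,0,0,0.0,-2.0,2.0,10,0,0,0,0.0,-1.8,2.1,10,0,0,0,0.0,-1.7,2.2,10]
```

View pics/s16.png

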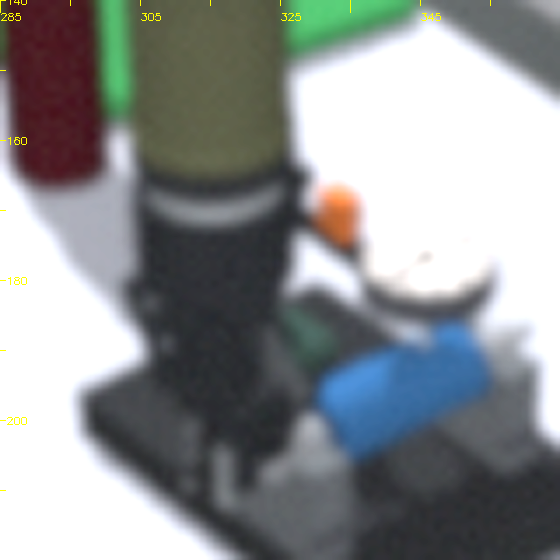

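View pics/t16.png

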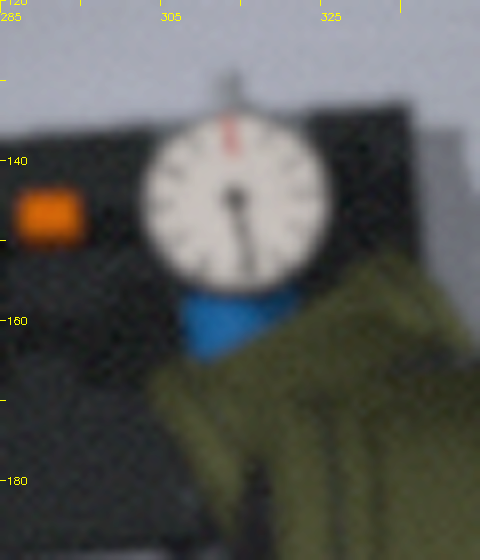

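```bash
python3 -m handwheel '[0,0.001,0,0.3,-2,2,10,0,0,0,0,-2,2,10,0,0,0,0,-1.8,2.1,10,0,0,0,0,-1.7,2.2,10]'; python3 crank.py 0 76.8 4 4
```

```text
time_s: 20.12
position: [0.4695, -0.0728, 0.0991]
tcp_rot: [-0.037, 0.999, 0.001, 0.001]
contact_force: [-0.5, 0.7, 0.8]
finger_gap: 0.0137
t 20.12 th 236.4 r 40.31 x -126.87 yl -33.57 z 99.11 | Fx -0.5 Fy 0.7 Fz 0.8 gap 13.7 q6 0.33 z [0.003 0.002]
dr [ 0.002  0.003 -0.   ]
[0,0,0,0.3,-1.2,2.5,10,0,0,0,0.0,-1.3,2.5,10,0,0,0,0.0,-1.1,2.6,10,0,0,0,0.0,-0.9,2.6,10]
```

```bash
python3 -m handwheel '[0,0.001,0,0.3,-1.3,2.5,10,0,0,0,0,-1.3,2.5,10,0,0,0,0,-1.1,2.6,10,0,0,0,0,-0.9,2.6,10]'; python3 crank.py 0 76.8 4 4
```

```text
time_s: 20.62
position: [0.4697, -0.0778, 0.0882]
tcp_rot: [-0.037, 0.999, 0.001, 0.001]
contact_force: [1.2, 0.4, 1.3]
finger_gap: 0.0141
t 20.62 th 253.6 r 40.22 x -127.05 yl -38.58 z 88.17 | Fx 1.2 Fy 0.4 Fz 1.3 gap 14.1 q6 0.31 z [0.002 0.002]
dr [ 0.002  0.002 -0.   ]
[0,0,0,0.2,-0.5,2.8,10,0,0,0,0.0,-0.5,2.7,10,0,0,0,0.0,-0.3,2.8,10,0,0,0,0.0,-0.1,2.8,10]
```

```bash
python3 -m handwheel '[0,0,0,0.2,-0.5,2.8,10,0,0,0,0,-0.5,2.7,10,0,0,0,0,-0.3,2.8,10,0,0,0,0,-0.1,2.8,10]'; python3 crank.py 0 76.8 4 4
```

```text
time_s: 21.12
position: [0.4697, -0.0794, 0.0763]
tcp_rot: [-0.037, 0.999, 0.001, 0.001]
contact_force: [0.7, 1.0, 1.5]
finger_gap: 0.0137
t 21.12 th 270.8 r 40.17 x -127.24 yl -40.17 z 76.27 | Fx 0.7 Fy 1.0 Fz 1.5 gap 13.7 q6 0.28 z [0.002 0.002]
dr [ 0.001  0.002 -0.   ]
[0,0,0,-0.0,0.3,2.8,10,0,0,0,0.0,0.3,2.8,10,0,0,0,0.0,0.5,2.7,10,0,0,0,0.0,0.7,2.7,10]
```

```bash
python3 -m handwheel '[0,0,0,0,0.3,2.8,10,0,0,0,0,0.3,2.8,10,0,0,0,0,0.5,2.7,10,0,0,0,0,0.7,2.7,10]'; python3 crank.py 0 76.8 4 4
```

```text
time_s: 21.62
position: [0.4694, -0.0774, 0.0645]
tcp_rot: [-0.037, 0.999, 0.001, 0.001]
contact_force: [-0.8, 1.0, 1.7]
finger_gap: 0.0139
t 21.62 th 287.8 r 40.12 x -127.33 yl -38.19 z 64.51 | Fx -0.8 Fy 1.0 Fz 1.7 gap 13.9 q6 0.24 z [0.002 0.002]
dr [ 0.002  0.002 -0.   ]
[0,0,0,-0.1,1.1,2.6,10,0,0,0,0.0,1.1,2.6,10,0,0,0,0.0,1.3,2.5,10,0,0,0,0.0,1.5,2.4,10]
```

```bash
python3 -m handwheel '[0,0,0,0,1.1,2.6,10,0,0,0,0,1.1,2.6,10,0,0,0,0,1.3,2.5,10,0,0,0,0,1.5,2.4,10]'; python3 crank.py 0 76.8 4 4;  python3 - <<'E'
from h import *
S=get_image("side"); crop(S,"s17",285,140,80,80,7)
T=get_image("top"); crop(T,"t17",285,120,60,70,8)
E
```

```text
time_s: 22.12
position: [0.469, -0.072, 0.0537]
tcp_rot: [-0.037, 0.999, 0.001, 0.001]
contact_force: [-1.2, -0.2, 2.0]
finger_gap: 0.0138
t 22.12 th 305.1 r 40.10 x -127.39 yl -32.81 z 53.74 | Fx -1.2 Fy -0.2 Fz 2.0 gap 13.8 q6 0.21 z [0.002 0.002]
dr [ 0.001  0.002 -0.   ]
[0,0,0,-0.2,1.8,2.2,10,0,0,0,0.0,1.8,2.1,10,0,0,0,0.0,2.0,2.0,10,0,0,0,0.0,2.1,1.8,10]
```

View pics/s17.png

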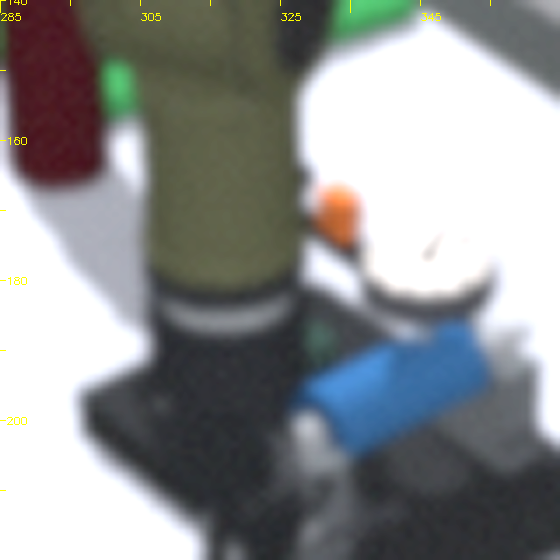

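View pics/t17.png

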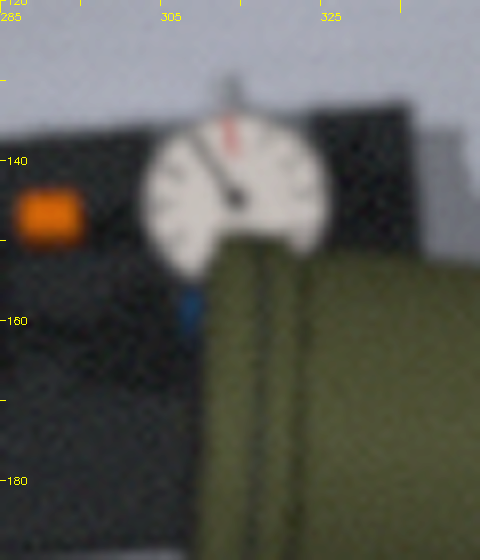

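```bash
python3 -m handwheel '[0,0,0,0,1.8,2.2,10,0,0,0,0,1.8,2.1,10,0,0,0,0,2,2,10,0,0,0,0,2.1,1.8,10]'; python3 crank.py 0 76.8 4 5
```

```text
time_s: 22.72
position: [0.4683, -0.0641, 0.0453]
tcp_rot: [-0.037, 0.999, 0.001, 0.001]
contact_force: [-0.4, -0.1, 4.3]
finger_gap: 0.0137
t 22.73 th 321.8 r 40.13 x -127.40 yl -24.80 z 45.26 | Fx -0.4 Fy -0.1 Fz 4.3 gap 13.7 q6 0.18 z [0.002 0.001]
dr [ 0.001  0.002 -0.   ]
[0,0,0,-0.2,2.3,1.6,10,0,0,0,0.0,2.4,1.5,10,0,0,0,0.0,2.5,1.3,10,0,0,0,0.0,2.5,1.1,10,0,0,0,0.0,2.6,1.0,10]
```

Fz rising to +4; ease the downward part slightly.

```bash
python3 -m handwheel '[0,0,0,0,2.3,1.2,10,0,0,0,0,2.4,1.3,10,0,0,0,0,2.5,1.2,10,0,0,0,0,2.5,1.0,10]'; python3 crank.py 0 76.9 4 5
```

```text
time_s: 23.22
position: [0.4675, -0.0549, 0.0401]
tcp_rot: [-0.037, 0.999, -0.0, 0.001]
contact_force: [-0.7, -0.7, 0.8]
finger_gap: 0.0139
t 23.23 th 337.0 r 39.95 x -127.51 yl -15.59 z 40.11 | Fx -0.7 Fy -0.7 Fz 0.8 gap 13.9 q6 0.15 z [ 0.001 -0.   ]
dr [-0.     0.001 -0.002]
[0,0,0,-0.3,2.6,1.0,10,0,0,0,0.0,2.7,0.8,10,0,0,0,0.0,2.7,0.6,10,0,0,0,0.0,2.8,0.4,10,0,0,0,0.0,2.8,0.2,10]
```

```bash
python3 -m handwheel '[0,0,0,0,2.6,1.0,10,0,0,0,0,2.7,0.8,10]'; python3 crank.py 0 76.9 4 5;  python3 - <<'E'
from h import *
S=get_image("side"); crop(S,"s18",325,155,40,40,12)
T=get_image("top"); crop(T,"t18",295,125,40,30,16)
E
```

```text
time_s: 23.48
position: [0.4671, -0.0495, 0.0382]
tcp_rot: [-0.037, 0.999, -0.0, 0.001]
contact_force: [0.2, -1.2, 2.1]
finger_gap: 0.0136
t 23.48 th 345.2 r 40.02 x -127.53 yl -10.23 z 38.21 | Fx 0.2 Fy -1.2 Fz 2.1 gap 13.6 q6 0.14 z [ 0.001 -0.001]
dr [-0.001  0.001 -0.002]
[0,0,0,-0.3,2.7,0.6,10,0,0,0,0.0,2.8,0.4,10,0,0,0,0.0,2.8,0.2,10,0,0,0,0.0,2.8,0.0,10,0,0,0,0.0,2.8,-0.2,10]
```

View pics/t18.png

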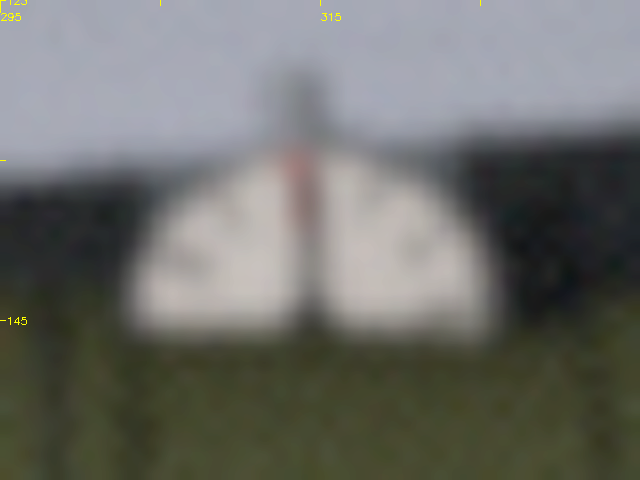

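```bash
python3 -m handwheel '[0,0,0,0,2.7,0.6,10,0,0,0,0,2.8,0.4,10,0,0,0,0,2.8,0.2,10,0,0,0,0,2.8,0,10]'; python3 crank.py 0 76.9 4 5;  python3 - <<'E'
from h import *
T=get_image("top"); crop(T,"t19",295,125,40,30,16)
E
```

```text
time_s: 24.08
position: [0.4661, -0.0381, 0.0369]
tcp_rot: [-0.036, 0.999, -0.001, 0.0]
contact_force: [0.2, -1.4, 2.7]
finger_gap: 0.0137
t 24.07 th 1.8 r 39.99 x -127.63 yl 1.24 z 36.93 | Fx 0.2 Fy -1.4 Fz 2.7 gap 13.7 q6 0.13 z [ 0.001 -0.001]
dr [-0.001  0.001 -0.002]
[0,0,0,-0.4,2.8,-0.2,10,0,0,0,0.0,2.8,-0.4,10,0,0,0,0.0,2.7,-0.6,10,0,0,0,0.0,2.7,-0.8,10,0,0,0,0.0,2.6,-0.9,10]
```

View pics/t19.png

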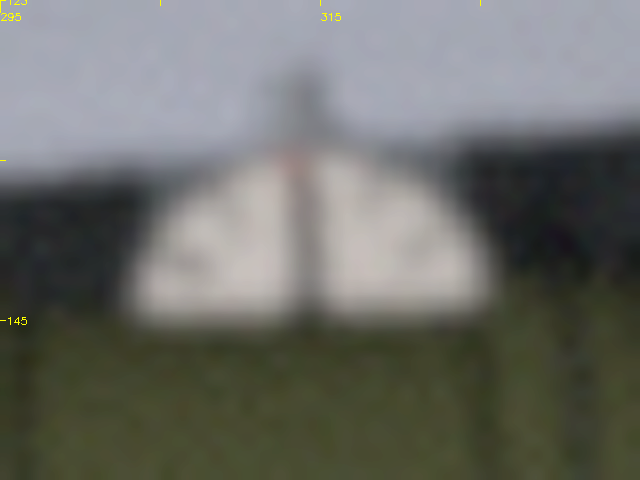

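```bash
python3 -m handwheel '[0,0,0,-0.3,2.8,-0.4,10,0,0,0,0,2.8,-0.5,10,0,0,0,0,2.7,-0.7,10,0,0,0,0,2.7,-0.8,10]'; python3 crank.py 0 76.9 4 4
```

```text
time_s: 24.62
position: [0.4651, -0.0262, 0.0392]
tcp_rot: [-0.036, 0.999, -0.001, -0.0]
contact_force: [0.1, -2.1, 1.8]
finger_gap: 0.0141
t 24.62 th 19.2 r 39.90 x -127.64 yl 13.15 z 39.23 | Fx 0.1 Fy -2.1 Fz 1.8 gap 14.1 q6 0.14 z [-0.    -0.001]
dr [-0.001 -0.    -0.002]
[0,0,0,-0.4,2.6,-0.9,10,0,0,0,0.0,2.5,-1.2,10,0,0,0,0.0,2.4,-1.4,10,0,0,0,0.0,2.3,-1.5,10]
```

```bash
python3 -m handwheel '[0,0,0.001,-0.3,2.6,-1,10,0,0,0,0,2.5,-1.2,10,0,0,0,0,2.4,-1.4,10,0,0,0,0,2.3,-1.5,10]'; python3 crank.py 0 76.9 4 4
```

```text
time_s: 25.12
position: [0.4643, -0.0159, 0.0446]
tcp_rot: [-0.036, 0.999, -0.001, -0.0]
contact_force: [-0.4, -2.6, 0.0]
finger_gap: 0.0139
t 25.12 th 36.0 r 39.93 x -127.63 yl 23.47 z 44.59 | Fx -0.4 Fy -2.6 Fz 0.0 gap 13.9 q6 0.15 z [-0.001 -0.002]
dr [-0.001 -0.001 -0.003]
[0,0,0,-0.4,2.2,-1.7,10,0,0,0,0.0,2.1,-1.9,10,0,0,0,0.0,1.9,-2.0,10,0,0,0,0.0,1.8,-2.1,10]
```

```bash
python3 -c "
from h import *
T=get_image('top'); crop(T,'t20',285,120,60,70,8)"
```

```text
(no output)
```

View pics/t20.png

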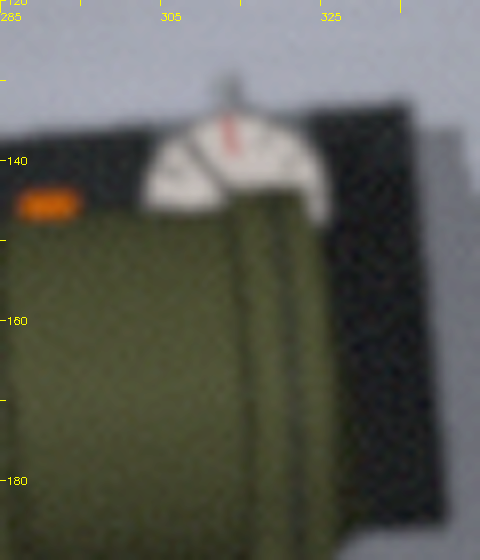

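```bash
python3 -m handwheel '[0,0,0.001,-0.3,2.2,-1.5,10,0,0,0,0,2.1,-1.8,10,0,0,0,0,1.9,-2,10,0,0,0,0,1.7,-2.1,10]'; python3 crank.py 0 76.9 4 4
```

```text
time_s: 25.68
position: [0.4638, -0.0077, 0.0525]
tcp_rot: [-0.035, 0.999, -0.001, -0.001]
contact_force: [-0.3, -2.4, -1.2]
finger_gap: 0.0135
t 25.68 th 52.5 r 40.03 x -127.56 yl 31.77 z 52.54 | Fx -0.3 Fy -2.4 Fz -1.2 gap 13.5 q6 0.17 z [-0.001 -0.002]
dr [-0.002 -0.002 -0.004]
[0,0,0,-0.3,1.6,-2.3,10,0,0,0,0.0,1.5,-2.4,10,0,0,0,0.0,1.3,-2.5,10,0,0,0,0.0,1.1,-2.6,10]
```

```bash
python3 -m handwheel '[0,0,0.001,-0.2,1.4,-2.2,10,0,0,0,0,1.4,-2.4,10,0,0,0,0,1.2,-2.5,10,0,0,0,0,1,-2.6,10]'; python3 crank.py 0 76.9 4 4
```

```text
time_s: 26.18
position: [0.4634, -0.0019, 0.0628]
tcp_rot: [-0.035, 0.999, -0.001, -0.001]
contact_force: [-0.0, -1.5, -1.0]
finger_gap: 0.0138
t 26.18 th 69.4 r 40.12 x -127.46 yl 37.56 z 62.79 | Fx -0.0 Fy -1.5 Fz -1.0 gap 13.8 q6 0.20 z [-0.002 -0.001]
dr [-0.001 -0.002 -0.005]
[0,0,0,-0.3,0.8,-2.7,10,0,0,0,0.0,0.7,-2.7,10,0,0,0,0.0,0.5,-2.7,10,0,0,0,0.0,0.3,-2.8,10]
```

```bash
python3 -m handwheel '[0,0,0.001,-0.2,0.7,-2.6,10,0,0,0,0,0.6,-2.7,10,0,0,0,0,0.4,-2.7,10,0,0,0,0,0.2,-2.7,10]'; python3 crank.py 0 76.9 4 4
```

```text
time_s: 26.68
position: [0.4633, 0.0007, 0.0742]
tcp_rot: [-0.035, 0.999, -0.0, -0.001]
contact_force: [0.2, -0.3, -1.2]
finger_gap: 0.0139
t 26.68 th 86.1 r 40.23 x -127.36 yl 40.14 z 74.15 | Fx 0.2 Fy -0.3 Fz -1.2 gap 13.9 q6 0.23 z [-0.002 -0.001]
dr [-0.001 -0.002 -0.005]
[0,0,0,-0.2,-0.1,-2.8,10,0,0,0,0.0,-0.1,-2.8,10,0,0,0,0.0,-0.3,-2.8,10,0,0,0,0.0,-0.5,-2.7,10]
```

```bash
python3 -m handwheel '[0,0,0.001,-0.2,0,-2.7,10,0,0,0,0,-0.1,-2.7,10,0,0,0,0,-0.3,-2.7,10,0,0,0,0,-0.5,-2.6,10]'; python3 crank.py 0 76.9 4 4
```

```text
time_s: 27.18
position: [0.4635, 0.0, 0.0856]
tcp_rot: [-0.035, 0.999, -0.0, -0.001]
contact_force: [0.3, -1.1, -1.5]
finger_gap: 0.0143
t 27.18 th 102.4 r 40.38 x -127.19 yl 39.44 z 85.58 | Fx 0.3 Fy -1.1 Fz -1.5 gap 14.3 q6 0.26 z [-0.002 -0.   ]
dr [-0.    -0.002 -0.005]
[0,0,0,0.0,-1.1,-2.6,10,0,0,0,-0.0,-0.9,-2.6,10,0,0,0,-0.0,-1.1,-2.6,10,0,0,0,-0.0,-1.2,-2.5,10]
```

```bash
python3 -m handwheel '[0,0,0.001,0,-1.1,-2.4,10,0,0,0,0,-0.9,-2.5,10,0,0,0,0,-1.1,-2.4,10,0,0,0,0,-1.3,-2.4,10]'; python3 crank.py 0 76.9 4 4
```

```text
time_s: 27.68
position: [0.4639, -0.0038, 0.096]
tcp_rot: [-0.035, 0.999, 0.0, -0.001]
contact_force: [0.4, -0.1, -0.5]
finger_gap: 0.0141
t 27.68 th 118.2 r 40.36 x -127.08 yl 35.57 z 95.97 | Fx 0.4 Fy -0.1 Fz -0.5 gap 14.1 q6 0.29 z [-0.002  0.001]
dr [ 0.001 -0.002 -0.006]
[0,0,0,0.1,-1.7,-2.2,10,0,0,0,-0.0,-1.6,-2.3,10,0,0,0,-0.0,-1.7,-2.2,10,0,0,0,-0.0,-1.9,-2.1,10]
```

```bash
python3 -m handwheel '[0,0,0.001,0,-1.6,-2.1,10,0,0,0,0,-1.6,-2.2,10,0,0,0,0,-1.8,-2.1,10,0,0,0,0,-1.9,-2.0,10]'; python3 crank.py 0 76.9 4 4
```

```text
time_s: 28.18
position: [0.4646, -0.0104, 0.105]
tcp_rot: [-0.035, 0.999, 0.001, -0.001]
contact_force: [0.3, 0.2, -2.2]
finger_gap: 0.0135
t 28.18 th 134.2 r 40.37 x -126.97 yl 28.95 z 105.04 | Fx 0.3 Fy 0.2 Fz -2.2 gap 13.5 q6 0.32 z [-0.001  0.002]
dr [ 0.002 -0.001 -0.006]
[0,0,0,0.2,-2.3,-1.7,10,0,0,0,-0.0,-2.1,-1.8,10,0,0,0,-0.0,-2.3,-1.6,10,0,0,0,-0.0,-2.4,-1.5,10]
```

Fz −2.2: lifting too much; go lower.

```bash
python3 -m handwheel '[0,0,0,0,-2.2,-1.1,10,0,0,0,0,-2.2,-1.6,10,0,0,0,0,-2.3,-1.5,10]'; python3 crank.py 0 76.9 4 4
```

```text
time_s: 28.55
position: [0.4651, -0.0163, 0.1098]
tcp_rot: [-0.035, 0.999, 0.002, -0.0]
contact_force: [-0.2, 1.9, 0.4]
finger_gap: 0.0138
t 28.55 th 144.9 r 40.15 x -126.86 yl 23.07 z 109.76 | Fx -0.2 Fy 1.9 Fz 0.4 gap 13.8 q6 0.34 z [-0.001  0.003]
dr [ 0.003 -0.    -0.004]
[0,0,0,0.3,-2.4,-1.4,10,0,0,0,-0.0,-2.4,-1.4,10,0,0,0,-0.0,-2.5,-1.2,10,0,0,0,-0.0,-2.6,-1.0,10]
```

```bash
python3 -m handwheel '[0,0,-0.001,0.1,-2.4,-1.2,10,0,0,0,0,-2.4,-1.2,10,0,0,0,0,-2.5,-1.1,10,0,0,0,0,-2.6,-0.9,10]'; python3 crank.py 0 76.9 4 4
```

```text
time_s: 29.05
position: [0.4662, -0.0263, 0.1147]
tcp_rot: [-0.036, 0.999, 0.002, 0.0]
contact_force: [-0.2, 2.6, 1.7]
finger_gap: 0.014
t 29.05 th 161.0 r 40.03 x -126.58 yl 13.04 z 114.74 | Fx -0.2 Fy 2.6 Fz 1.7 gap 14.0 q6 0.35 z [0.    0.004]
dr [ 0.004  0.001 -0.003]
[0,0,0,0.6,-2.7,-0.8,10,0,0,0,-0.0,-2.7,-0.6,10,0,0,0,-0.0,-2.8,-0.4,10,0,0,0,-0.0,-2.8,-0.3,10]
```

```bash
python3 -m handwheel '[0.001,0,-0.001,0.3,-2.7,-0.8,10,0.001,0,0,0,-2.7,-0.6,10,0,0,0,0,-2.8,-0.4,10,0,0,0,0,-2.8,-0.2,10]'; python3 crank.py 0 76.9 4 4
```

```text
time_s: 29.55
position: [0.4673, -0.0385, 0.117]
tcp_rot: [-0.036, 0.999, 0.001, 0.001]
contact_force: [0.2, 2.1, 1.6]
finger_gap: 0.0141
t 29.55 th 178.9 r 40.14 x -126.45 yl 0.74 z 117.03 | Fx 0.2 Fy 2.1 Fz 1.6 gap 14.1 q6 0.36 z [0.002 0.002]
dr [ 0.001  0.002 -0.003]
[0,0,0,0.7,-2.8,0.2,10,0,0,0,-0.0,-2.8,0.2,10,0,0,0,-0.0,-2.8,0.4,10,0,0,0,-0.0,-2.7,0.6,10]
```

```bash
python3 -m handwheel '[0,0,-0.001,0.3,-2.8,0.2,10,0,0,0,0,-2.8,0.2,10,0,0,0,0,-2.8,0.4,10,0,0,0,0,-2.7,0.6,10]'; python3 crank.py 0 76.9 4 4
```

```text
time_s: 30.05
position: [0.4682, -0.0509, 0.1155]
tcp_rot: [-0.036, 0.999, 0.001, 0.001]
contact_force: [0.0, 1.4, 0.8]
finger_gap: 0.0139
t 30.05 th 196.9 r 40.32 x -126.51 yl -11.69 z 115.49 | Fx 0.0 Fy 1.4 Fz 0.8 gap 13.9 q6 0.37 z [0.002 0.001]
dr [ 0.001  0.002 -0.003]
[0,0,0,0.7,-2.6,1.2,10,0,0,0,-0.0,-2.6,1.1,10,0,0,0,-0.0,-2.5,1.3,10,0,0,0,-0.0,-2.4,1.4,10]
```

```bash
python3 -m handwheel '[0,0,-0.001,0.3,-2.6,1.2,10,0,0,0,0,-2.6,1.1,10,0,0,0,0,-2.5,1.3,10,0,0,0,0,-2.4,1.4,10]'; python3 crank.py 0 76.9 4 4
```

```text
time_s: 30.55
position: [0.4689, -0.062, 0.1101]
tcp_rot: [-0.037, 0.999, 0.0, 0.001]
contact_force: [0.8, 1.1, 0.4]
finger_gap: 0.0141
t 30.55 th 214.5 r 40.33 x -126.70 yl -22.82 z 110.15 | Fx 0.8 Fy 1.1 Fz 0.4 gap 14.1 q6 0.36 z [0.003 0.001]
dr [ 0.001  0.003 -0.002]
[0,0,0,0.5,-2.1,1.9,10,0,0,0,-0.0,-2.1,1.8,10,0,0,0,-0.0,-2.0,2.0,10,0,0,0,-0.0,-1.9,2.1,10]
```

```bash
python3 -m handwheel '[0,0,-0.001,0.2,-2.1,2.1,10,0,0,0,0,-2.1,1.9,10,0,0,0,0,-2.0,2,10,0,0,0,0,-1.9,2.1,10]'; python3 crank.py 0 76.9 4 4
```

```text
time_s: 31.05
position: [0.4694, -0.0711, 0.1015]
tcp_rot: [-0.037, 0.999, 0.0, 0.001]
contact_force: [0.1, 0.9, 1.6]
finger_gap: 0.0138
t 31.05 th 232.3 r 40.26 x -126.88 yl -31.87 z 101.50 | Fx 0.1 Fy 0.9 Fz 1.6 gap 13.8 q6 0.34 z [0.003 0.   ]
dr [ 0.     0.003 -0.001]
[0,0,0,0.3,-1.4,2.4,10,0,0,0,-0.0,-1.5,2.4,10,0,0,0,0.0,-1.3,2.5,10,0,0,0,0.0,-1.1,2.6,10]
```

```bash
python3 -m handwheel '[0,0,0,0.2,-1.4,2.4,10,0,0,0,0,-1.5,2.4,10,0,0,0,0,-1.3,2.5,10,0,0,0,0,-1.1,2.6,10]'; python3 crank.py 0 76.9 4 4
```

```text
time_s: 31.55
position: [0.4696, -0.0769, 0.0909]
tcp_rot: [-0.037, 0.999, 0.0, 0.001]
contact_force: [1.4, 0.6, 1.3]
finger_gap: 0.0136
t 31.55 th 249.7 r 40.17 x -127.15 yl -37.67 z 90.85 | Fx 1.4 Fy 0.6 Fz 1.3 gap 13.6 q6 0.31 z [0.002 0.   ]
dr [ 0.     0.002 -0.001]
[0,0,0,0.1,-0.7,2.7,10,0,0,0,0.0,-0.7,2.7,10,0,0,0,0.0,-0.5,2.7,10,0,0,0,0.0,-0.3,2.8,10]
```

```bash
python3 -m handwheel '[0,0,0,0.1,-0.7,2.7,10,0,0,0,0,-0.7,2.7,10,0,0,0,0,-0.5,2.7,10,0,0,0,0,-0.3,2.8,10]'; python3 crank.py 0 76.9 4 4
```

```text
time_s: 32.05
position: [0.4696, -0.0793, 0.0792]
tcp_rot: [-0.037, 0.999, 0.0, 0.001]
contact_force: [0.1, 0.3, 1.6]
finger_gap: 0.0141
t 32.05 th 266.8 r 40.17 x -127.29 yl -40.11 z 79.16 | Fx 0.1 Fy 0.3 Fz 1.6 gap 14.1 q6 0.28 z [0.002 0.   ]
dr [-0.     0.002 -0.002]
[0,0,0,-0.1,0.1,2.8,10,0,0,0,0.0,0.1,2.8,10,0,0,0,0.0,0.3,2.8,10,0,0,0,0.0,0.5,2.7,10]
```

```bash
python3 -m handwheel '[0,0,0,0,0.1,2.8,10,0,0,0,0,0.1,2.8,10,0,0,0,0,0.3,2.8,10,0,0,0,0,0.5,2.7,10]'; python3 crank.py 0 76.9 4 4
```

```text
time_s: 32.55
position: [0.4694, -0.0782, 0.0672]
tcp_rot: [-0.037, 0.999, 0.0, 0.001]
contact_force: [0.5, 0.6, 0.9]
finger_gap: 0.0141
t 32.55 th 283.9 r 40.17 x -127.43 yl -38.99 z 67.25 | Fx 0.5 Fy 0.6 Fz 0.9 gap 14.1 q6 0.25 z [0.002 0.   ]
dr [-0.     0.002 -0.001]
[0,0,0,-0.2,0.9,2.6,10,0,0,0,0.0,1.0,2.6,10,0,0,0,0.0,1.1,2.6,10,0,0,0,0.0,1.3,2.5,10]
```

```bash
python3 -m handwheel '[0,0,0,-0.1,0.9,2.6,10,0,0,0,0,1,2.6,10,0,0,0,0,1.1,2.6,10,0,0,0,0,1.3,2.5,10]'; python3 crank.py 0 76.9 4 4
```

```text
time_s: 33.05
position: [0.469, -0.0737, 0.0562]
tcp_rot: [-0.037, 0.999, -0.0, 0.001]
contact_force: [-0.1, -0.2, 2.5]
finger_gap: 0.0141
t 33.05 th 301.0 r 40.17 x -127.48 yl -34.45 z 56.23 | Fx -0.1 Fy -0.2 Fz 2.5 gap 14.1 q6 0.21 z [0.002 0.   ]
dr [-0.     0.002 -0.001]
[0,0,0,-0.3,1.7,2.3,10,0,0,0,0.0,1.7,2.2,10,0,0,0,0.0,1.8,2.1,10,0,0,0,0.0,2.0,2.0,10]
```

```bash
python3 -m handwheel '[0,0,0,-0.1,1.7,2.1,10,0,0,0,0,1.7,2.1,10,0,0,0,0,1.8,2.0,10,0,0,0,0,2,1.9,10]'; python3 crank.py 0 76.9 4 4;python3 -c "
from h import *
T=get_image('top'); crop(T,'t21',295,120,40,40,12)"
```

```text
time_s: 33.55
position: [0.4684, -0.0665, 0.0476]
tcp_rot: [-0.036, 0.999, -0.0, 0.001]
contact_force: [0.2, 0.9, 1.9]
finger_gap: 0.0138
t 33.55 th 317.1 r 40.05 x -127.51 yl -27.27 z 47.57 | Fx 0.2 Fy 0.9 Fz 1.9 gap 13.8 q6 0.18 z [ 0.001 -0.001]
dr [-0.001  0.001 -0.002]
[0,0,0,-0.3,2.1,1.8,10,0,0,0,0.0,2.2,1.7,10,0,0,0,0.0,2.3,1.5,10,0,0,0,0.0,2.4,1.3,10]
```

View pics/t21.png

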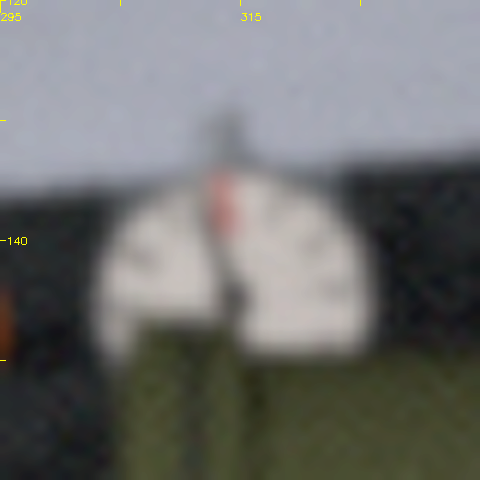

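```bash
python3 -m handwheel '[0,0,0,-0.2,2.1,1.6,10,0,0,0,0,2.2,1.6,10,0,0,0,0,2.3,1.4,10,0,0,0,0,2.4,1.3,10]'; python3 crank.py 0 76.9 3.5 4
```

```text
time_s: 34.1
position: [0.4677, -0.0572, 0.0411]
tcp_rot: [-0.036, 0.999, -0.001, 0.0]
contact_force: [-0.0, -0.8, 2.1]
finger_gap: 0.0137
t 34.10 th 333.4 r 40.02 x -127.49 yl -17.93 z 41.12 | Fx -0.0 Fy -0.8 Fz 2.1 gap 13.7 q6 0.16 z [ 0.001 -0.001]
dr [-0.001  0.001 -0.002]
[0,0,0,-0.3,2.2,1.0,10,0,0,0,0.0,2.3,0.9,10,0,0,0,0.0,2.3,0.7,10,0,0,0,0.0,2.4,0.6,10]
```

```bash
python3 -m handwheel '[0,0,0,-0.2,2.2,0.8,10,0,0,0,0,2.3,0.8,10,0,0,0,0,2.3,0.6,10,0,0,0,0,0,0,10]'; python3 crank.py 0 76.9 3.5 4;python3 -c "
from h import *
T=get_image('top'); crop(T,'t22',295,120,40,40,12)"
```

```text
time_s: 34.6
position: [0.4671, -0.0498, 0.0385]
tcp_rot: [-0.036, 0.999, -0.001, -0.0]
contact_force: [-0.6, 0.3, 0.9]
finger_gap: 0.0137
t 34.60 th 344.7 r 39.79 x -127.51 yl -10.47 z 38.51 | Fx -0.6 Fy 0.3 Fz 0.9 gap 13.7 q6 0.15 z [ 0.    -0.001]
dr [-0.001 -0.    -0.002]
[0,0,0,-0.3,2.3,0.8,10,0,0,0,0.0,2.4,0.4,10,0,0,0,0.0,2.4,0.3,10,0,0,0,0.0,2.4,0.1,10]
```

View pics/t22.png

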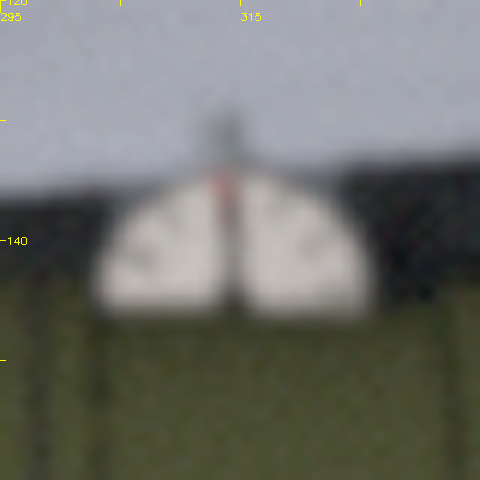

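```bash
python3 -c "
import numpy as np
from scipy.optimize import least_squares
d=np.array([[12.6,347],[71.2,253],[134.8,149],[219.5,175],[305.1,328],[345.2,366],[361.8,360],[36,323],[317.1,349]])
for A in (115,120,None):
    f=least_squares(lambda p:p[0]+(A or p[2])*np.cos(np.radians(d[:,0]-p[1]))-d[:,1],[240,-13,120]); print(f.x,f.fun.round(1))
"
```

```text
[246.20513056 -13.36312579 120.        ] [ 2.6  4.1 -0.5  1.8  4.3 -4.8 -2.8 -1.9 -2.7]
[244.08991669 -13.28599497 120.        ] [ 5.   2.6 -6.8 -3.5  5.8 -2.  -0.  -0.6 -0.6]
[245.58248069 -13.34054708 116.47215519] [ 3.3  3.7 -2.3  0.2  4.7 -4.  -2.  -1.5 -2.1]
```

```bash
python3 -m handwheel '[0,0,0,0,1.3,0.3,10,0,0,0,0,0,0,10]'; python3 crank.py 0 76.9 3.5 1; python3 -m handwheel '[0,0,0,0,0,0,22,0,0,0,0,0,0,26,0,0,0,0,0,0,35,0,0,0,0,0,0,45,0,0,0,0,0,0,45]'; python3 crank.py 0 76.9 3.5 1
python3 -c "
from h import *
T=get_image('top'); crop(T,'t23',295,120,40,40,12)"
```

```text
time_s: 34.9
position: [0.467, -0.0485, 0.0382]
tcp_rot: [-0.036, 0.999, -0.001, -0.0]
contact_force: [0.2, 0.4, 0.2]
finger_gap: 0.0135
t 34.90 th 346.6 r 39.79 x -127.55 yl -9.21 z 38.19 | Fx 0.2 Fy 0.4 Fz 0.2 gap 13.5 q6 0.14 z [-0.    -0.001]
dr [-0.001 -0.    -0.002]
[0,0,0,-0.3,2.3,0.7,10]
time_s: 35.52
position: [0.467, -0.0481, 0.0381]
tcp_rot: [-0.036, 0.999, -0.0, 0.0]
contact_force: [-0.1, -0.5, -0.1]
finger_gap: 0.0385
t 35.52 th 347.2 r 39.77 x -127.48 yl -8.82 z 38.12 | Fx -0.1 Fy -0.5 Fz -0.1 gap 38.5 q6 0.14 z [ 0.    -0.001]
dr [-0.001  0.    -0.002]
[0,0,0,-0.3,2.3,0.7,10]
```

View pics/t23.png

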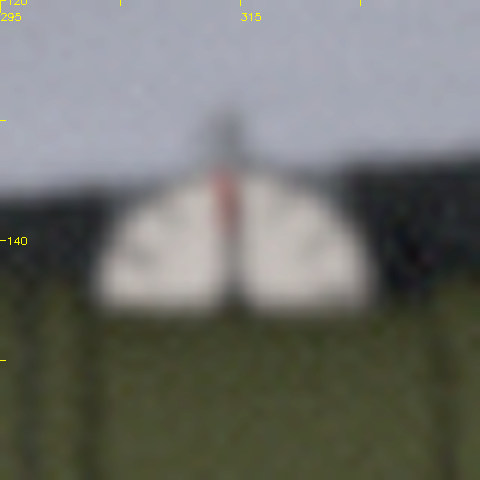

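```bash
python3 -m handwheel '[0,0,0,0,-0.5,-8,45,0,0,0,0,0,-12,45,0,0,0,0,0,-20,45,0,0,0,0,0,-25,45,0,0,0,0,0,-30,45,0,0,0,0,0,-30,45,0,0,0,20,0,-30,45,0,0,0,40,0,-20,45,0,0,0,10,0,0,45,0,0,0,0,0,0,45]'; python3 -c "
from h import *
st()
T=get_image('top'); crop(T,'t24',290,120,60,95,6)
S=get_image('side'); crop(S,'s24',285,140,95,100,6)
cv2.imwrite('pics/T24.png',T['img'][:,:,::-1])"
```

```text
time_s: 36.83
position: [0.3955, -0.0546, 0.2255]
tcp_rot: [-0.036, 0.999, -0.002, 0.003]
contact_force: [0.2, 0.2, 0.6]
finger_gap: 0.0385
t 36.83 p [ 0.3955 -0.0546  0.2255] yaw_y 1.643 z [ 0.007 -0.004 -1.   ] F [0.2 0.2 0.6] M [ 0.   -0.02 -0.05] gap 0.0385 q [ 0.32  0.44 -0.43  2.21  0.35  0.55  1.26]
```

View pics/t24.png

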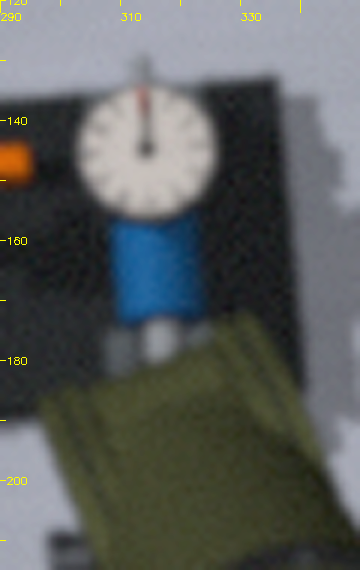

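View pics/s24.png

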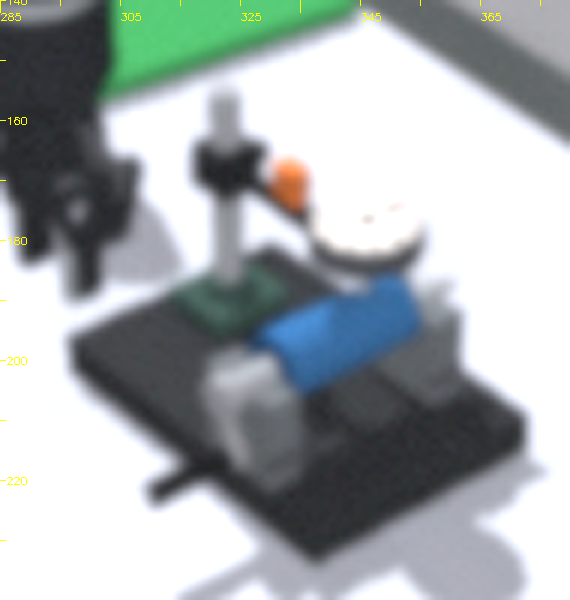

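View pics/T24.png

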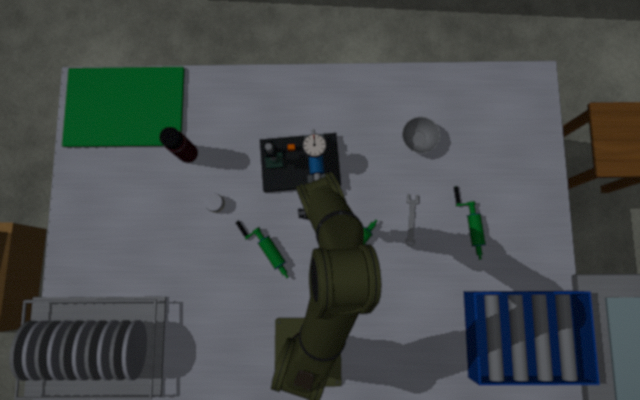

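```bash
python3 -c "
from h import *
s=manip.read_state(); print(np.abs(s['dq']).max()); print(job.sign_off())"
```

```text
0.01719420984386606
the job is handed in; nothing more can be done
None
```

I set the indicator and cranked the roller past a full turn. I then left it with the high spot under the plunger and handed the job in at about 37 s.

- **Indicator:** I pinched the orange lug and slid it down until the needle had gone once round, about 13° short of the red mark (roughly 5.7 mm in), then let go.
- **Cranking:** I led the crank clockwise from its start at about 13° from the bottom, using about half-second moves with a force check after each. The first full turn ended with the high spot about 26° behind, so I kept going clockwise instead of turning back. In total the roller turned about 694°, which is more than the one turn you asked for.
- **High spot:** A fit to nine needle readings put the greatest reading at a crank angle of 346.7°. I let go at 346.6°, and the tool measured about 347° just after release.
- **Final check:** The needle stands slightly past the red mark, about 6.1 mm in. In the last picture the roller looks seated, nothing else looks moved, and the robot is clear of everything.

**Checks that were less clean:**
- **Lift at the crank:** The upward pull reached about 2 N twice, both times at a crank angle near 135°. I lowered the tool straight away each time. That is under the 3 N that lifts the near journal, but I did not measure journal height directly.
- **Needle readings:** I read them by eye from blurred pictures, and they scatter about ±5° around the fit.
- **Force on the lug:** While pushing the lug down, the force reading had the opposite sign to what I expected. I did not find out why.

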